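# Set out the water-test place

## Robot

A 6-joint arm with a two-finger parallel gripper is mounted at the origin on a cart in front of the work surface, level with it; the furniture and walls round the work are solid. World frame = base frame: x ahead of the robot, y to its left, z up, the work surface at z = 0. Lengths are in m, angles in rad, forces in N, time in s.
With the tool pointing down it reaches from about 0.3 to 0.95 m from the base axis. Payload 3.1 kg.
Tool frame: the origin (TCP) lies on the centre line of the jaws, within the pads' length; the fingertips stand r.tip_extent ahead of it and the grasp point (between the pads) lies 6 mm ahead of it (r.tip_extent is the distance from the TCP to the fingertips, in m); z points along the fingers, y is the direction in which the jaws open and shut (so a half turn about z gives the same grasp; the last joint's range is limited). The gripper opens to 85 mm and grips with 20 to 120 N. Pads are 22 mm wide; open, the fingers measure 114 mm over their backs; the gripper's body (76 mm by 85 mm) begins 54 mm behind the grasp point. The pads swing forward as they close: fully open they stand 13 mm farther back than shut.
Start: joints at [1.139, 0.308, 1.634, -0, 1.2, -0.07], TCP at [0.221, 0.585, 0.256] pointing down, gripper open.
Joint ranges: [-3.06, 3.06], [-0.79, 1.96], [0.05, 2.63], [-1.19, 4.34], [0.05, 2.64], [-2.94, 2.94]. Speed limits (rad/s): [2.79, 2.79, 3.14, 3.14, 3.14, 3.14].

## Interface

Orientations are given as a rotation vector (axis times angle).
In Python, from plant import sensors, vision, sign_off, cut_out, spot_point, r gives the robot as it stands.
- The arm moves only by the shell command python3 -m creep 'ROWS' [FORCE]. ROWS is JSON, a list of rows, each a list of 3 entries, a list of its own where there are three numbers: the finger opening in m, from 0 to 0.0854, then the shift along the tool's x, y, z in m, then the turn about the tool's z in rad. A call has 1 to 20 rows; each row shifts and turns the pose as measured when the row begins, along the tool's axes as they then stand; what a row does not reach is not made up. A row lasts 1/8 s, in which the tool goes at most 62.5 mm and 10.7 degrees, less where a joint would pass 70% of its speed; a pose out of reach is approached as far as the arm can. A call with a gripper value outside its range is refused whole. The fingers move at their own pace and stop on an object; FORCE is the grip in N (left out, the last holds). Time passes only in rows, so rows that do not move let the fingers close. It gives the time, the measured TCP pose, the force and the opening at its end, in the units of the state.
- sensors.read_state(): the state, without advancing time (a new reading comes with each control period).
- vision.snapshot(name): name is "scene" or "top" or "wrist"; returns (picture, depth): 384x512x3 uint8, red, green, blue; 384x512 float32, m along the optical axis (not along the pixel's ray), 0 where there is no reading.
- vision.camera_params(name): a dict with "fovy" (degrees; the focal length in pixels is half the picture's height over the tangent of half this angle, whatever the lens; pixels are square), "cx", "cy" (the principal point, pixels), "R" (3x3) and "t" (3): a world point X has camera coordinates R X + t. Camera axes: x right, y down, z forward; pixel columns grow to the right and rows downward; lengths in m; the calibration is good to about 2 mm. A picture is of the moment at which its call begins: read the wrist's pose just before it. camera_params takes no time and is no camera call; for the wrist camera it gives the pose at the moment of the call.
- sign_off(): hands the job in, once; it reports no verdict.
Trained networks look in the newest picture that a camera, given by its name, has taken for a name from the list of things; names that differ only in an ending like _2 or _b are one class to them, and where a whole thing is asked for, a point or a joint stands for the part that bears it (a point fixed in the world has none). Each returns a list of dicts, best first, with "confidence" (0 to 1); they miss things now and then, are a little off and sometimes report something else, mostly with a low value. They report only what shows in the picture. A call takes as long as a camera call. They do not tell look-alikes from the thing itself.
- cut_out(query, camera): "region" (384x512 bool, what is visible of it) and "box" ([centre column, centre row, width, height] in pixels, round what is visible of it).
- spot_point(query, camera): "pixel" ([column, row] in pixels: a listed point, or the origin of a listed thing).
The state is a dict: "clock": time; "joint_pos": joint angles; "dq": joint speeds; "tau": joint torques, N m; "eef_pos": TCP position; "tool_rot": TCP orientation; "wrist_force": force on the tool from outside, world axes, zero at the start; "moment": the same for the moment, N m; "width": finger opening in m.
Only numpy, scipy, OpenCV 4.12 (cv2) and the standard library are available. Lean on these libraries where they do the work, as an engineer would, in place of code of your own. Each camera call takes 0.05 s, during which the arm holds its last target.

## Task

Set out the place for a water test: on the front of the worktop four shallow white dishes are fixed, each shaped for one thing. Put the amber reagent bottle in the large round dish, the white dropper bottle in the small round dish, the yellow-filled cuvette in the square dish and the eraser in the oblong dish, each upright and flat on the floor of its dish inside the lip, turned to fit. Set them down without dropping or tipping them, leave the beaker and the blue-capped vial where they stand, and mind the big blue carboy at the back.

Things in the scene. Friction and masses are not known exactly. Their poses are not given: they have to be found in the camera images.
- reagent: Round amber glass reagent bottle with a dark brown mushroom stopper, upright, 84 mm in diameter, 152 mm high, about 0.25 kg (0.17 to 0.35). Too wide for a grasp on the body; grasp the stopper, which widens upward from about 48 mm across at 130 mm above the underside to 62 mm at the top: pads centred about 137 mm up and a firm grip (60 N or more), or it swings. Origin: centre of its underside; z up.
- dropper: White dropper bottle, upright, 53 mm high, about 20 g; round body 27 mm in diameter up to 30 mm, narrower nozzle (18 mm) above. Grasp it by the body. Origin: centre of its underside; z up.
- cuvette: Square clear cuvette filled to look yellow, upright, 18 x 18 mm and 52 mm high, about 12 g. Sides along its x and y: grasp two opposite faces. Origin: centre of its underside; z up.
- eraser: Plain olive-coloured eraser block lying flat, 22 mm (its x) by 50 mm (its y), 18 mm high. Grasp across the 22 mm. Origin: centre of its underside; z up.
- reagent_holder: Place of the amber reagent bottle, the large round dish. White plastic dish with a grey floor, fixed to the worktop; floor 3 mm above the worktop, lip 4 mm thick with its top at 7 mm. Inside diameter 104 mm, outside 112 mm. Origin: centre of its underside, on the worktop; z up.
- dropper_holder: Place of the dropper bottle, the small round dish. White plastic dish with a grey floor, fixed to the worktop; floor 3 mm above the worktop, lip 4 mm thick with its top at 7 mm. Inside diameter 43 mm, outside 51 mm. Origin: centre of its underside, on the worktop; z up.
- cuvette_holder: Place of the cuvette, the square dish. White plastic dish with a grey floor, fixed to the worktop; floor 3 mm above the worktop, lip 4 mm thick with its top at 7 mm. Inside 34 by 34 mm, outside 42 by 42 mm, sides along its x and y; the cuvette may go in at any quarter turn. Origin: centre of its underside, on the worktop; z up.
- eraser_holder: Place of the eraser, the oblong dish. White plastic dish with a grey floor, fixed to the worktop; floor 3 mm above the worktop, lip 4 mm thick with its top at 7 mm. Inside 38 mm (its x) by 66 mm (its y), outside 46 by 74 mm; the eraser may go in either way round, long side along the dish's y. Origin: centre of its underside, on the worktop; z up.
- beaker: Bystander: small empty glass beaker, 54 mm across, 60 mm high, loose; leave it alone. Behind it and to its right stands the big blue carboy, fixed: about 0.22 m across and 0.4 m high, its axis near x = 0.655, y = 0.13 m from the robot's base; between sides, travel in front of it. Origin: centre of its underside; z up.
- vial: Bystander: clear vial with a blue screw cap, 24 mm across, 52 mm high, loose; leave it alone. Origin: centre of its underside; z up.
Mind the look-alikes: they are no part of the job. What is shaped like the dropper_holder but green is not meant.

How it is judged:
At the end, for the whole second after the job is handed in: Amber bottle, dropper, cuvette and eraser each in its own dish: centres within 12 mm, underside 1 to 4.8 mm over the worktop (on the floor), tilt under 0.035 rad, at rest, untouched by the fingers; sides of eraser and cuvette within 0.25 rad of the dish's (cuvette: any quarter turn) (horizontal distance between reagent and reagent_holder below 0.012 m and z of reagent in the frame of reagent_holder between 0.001 and 0.0048 m and angle between each of reagent, dropper, cuvette, eraser's own z axis and vertical below 0.035 rad and linear speed of each of reagent, dropper, cuvette, eraser below 0.02 m/s and angular speed of each of reagent, dropper, cuvette, eraser below 0.2 rad/s and contact force between the fingers and reagent below 0.01 N and horizontal distance between dropper and dropper_holder below 0.012 m and z of dropper in the frame of dropper_holder between 0.001 and 0.0048 m and contact force between the fingers and dropper below 0.01 N and horizontal distance between cuvette and cuvette_holder below 0.012 m and z of cuvette in the frame of cuvette_holder between 0.001 and 0.0048 m and contact force between the fingers and cuvette below 0.01 N and horizontal distance between eraser and eraser_holder below 0.012 m and z of eraser in the frame of eraser_holder between 0.001 and 0.0048 m and contact force between the fingers and eraser below 0.01 N and angle between the x axis of eraser and the x axis of eraser_holder, either way round below 0.25 rad and (angle between the x axis of cuvette and the x axis of cuvette_holder, either way round below 0.25 rad or angle between the x axis of cuvette and the y axis of cuvette_holder, either way round below 0.25 rad)).
It fails at once if the beaker (a bystander) is pushed more than 30 mm or knocked over (distance of beaker from where it was at the start of the episode above 0.03 m or angle between beaker's own z axis and vertical above 0.5 rad).
It fails at once if the vial (a bystander) is pushed more than 30 mm or knocked over (distance of vial from where it was at the start of the episode above 0.03 m or angle between vial's own z axis and vertical above 0.5 rad).
It fails at once if reagent bottle, dropper bottle or cuvette is tipped by more than 45 degrees (angle between any of reagent, dropper, cuvette's own z axis and vertical above 0.785 rad).
It fails at once if reagent bottle, dropper bottle, cuvette or eraser is dropped: moves at over 0.6 m/s while no finger touches it ((linear speed of reagent above 0.6 m/s and contact force between the fingers and reagent below 0.01 N) or (linear speed of dropper above 0.6 m/s and contact force between the fingers and dropper below 0.01 N) or (linear speed of cuvette above 0.6 m/s and contact force between the fingers and cuvette below 0.01 N) or (linear speed of eraser above 0.6 m/s and contact force between the fingers and eraser below 0.01 N)).
It also fails if it takes over 125 s, if anything falls off the work surface, if the arm or the gripper's body presses on something with over 40 N, if the wrist force passes 120 N, or if a joint passes its speed limit or range.

## Working session

There is one attempt and no reset: what is moved stays moved. The work goes in short steps, Python scripts to look and compute and a shell command to move; the robot and the scene stay as the last step left them, time stands still between calls to the robot, and variables do not carry over. Pictures are saved under pics/ and viewed, and the job is handed in when it is done.

```bash
ls; mkdir -p pics; python3 - <<'E'
from plant import sensors, vision, r
import cv2
s=sensors.read_state(); print(s, r.tip_extent)
for n in ["scene","top","wrist"]:
    p,d=vision.snapshot(n); cv2.imwrite(f"pics/{n}0.png",p[:,:,::-1])
    c=vision.camera_params(n); print(n,c)
E
```

```text
pics
{'clock': 0.0, 'joint_pos': array([ 1.13927988e+00,  3.08969878e-01,  1.63520522e+00, -1.40844479e-05,
        1.19971001e+00, -6.97075099e-02]), 'dq': array([-0.00014253, -0.00060128,  0.00023477, -0.00013948,  0.00118749,
       -0.00135897]), 'tau': array([-5.33470429e-04, -4.15270901e+01, -2.76656538e+01, -2.39552228e-04,
        1.02255569e-02,  1.26247983e-05]), 'eef_pos': array([0.22093799, 0.58381847, 0.25506   ]), 'tool_rot': array([-0.56512507, -3.08977894,  0.00349298]), 'wrist_force': array([-0.6508637 ,  0.81851151, -0.74828503]), 'moment': array([-0.04113041,  0.0284786 , -0.00051244]), 'width': 0.0852494298113715} 0.025
scene {'fovy': 48.883877723270416, 'cx': 258.6503283404244, 'cy': 188.43569520125297, 'R': array([[ 0.74285684, -0.66935302,  0.01141251],
       [-0.47177667, -0.5355268 , -0.70045544],
       [ 0.47496367,  0.51495396, -0.71360488]]), 't': array([-0.39832013,  0.25400613,  1.40997186])}
top {'fovy': 44.473026581867124, 'cx': 252.97807556892195, 'cy': 188.1242826834845, 'R': array([[ 0.02479271, -0.99964278, -0.00998191],
       [-0.98978194, -0.0231432 , -0.14069863],
       [ 0.14041735,  0.01336822, -0.99000215]]), 't': array([-0.0309103 ,  0.52263712,  1.3451124 ])}
wrist {'fovy': 67.60660339589968, 'cx': 254.36773082582863, 'cy': 187.00430902015887, 'R': array([[ 0.35398676,  0.93524283, -0.00377249],
       [ 0.90295802, -0.34071069,  0.26188366],
       [ 0.24363948, -0.09610975, -0.96509208]]), 't': array([-0.62282307, -0.03358831,  0.38011889])}
```

View pics/scene0.png

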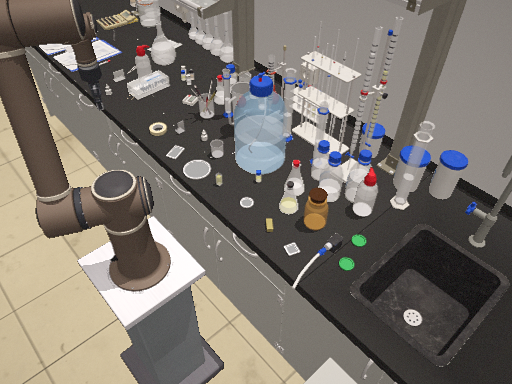

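View pics/top0.png

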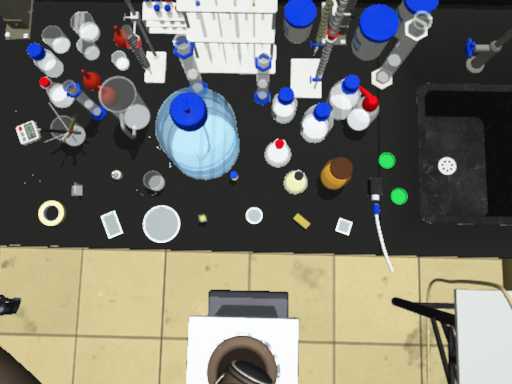

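View pics/wrist0.png

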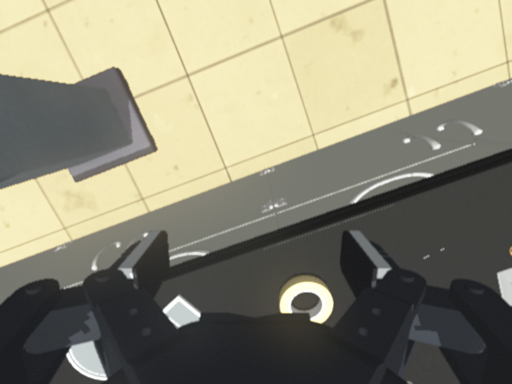

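```bash
cat > h.py <<'E'
import numpy as np, cv2
from plant import sensors, vision, cut_out, spot_point, r
def K(c):
    f=192/np.tan(np.radians(c['fovy']/2)); return f
def ray(c,u,v):
    f=K(c); d=np.array([(u-c['cx'])/f,(v-c['cy'])/f,1.0]); R=np.array(c['R']); t=np.array(c['t'])
    return -R.T@t, R.T@d
def onplane(c,u,v,z):
    o,d=ray(c,u,v); k=(z-o[2])/d[2]; return o+k*d
def cloud(c,D):
    f=K(c); v,u=np.mgrid[0:384,0:512]; P=np.stack([(u-c['cx'])/f*D,(v-c['cy'])/f*D,D],-1)
    return (P-np.array(c['t']))@np.array(c['R'])   # R^T (p-t)
def proj(c,X):
    p=np.array(c['R'])@np.array(X)+np.array(c['t']); f=K(c); return f*p[0]/p[2]+c['cx'],f*p[1]/p[2]+c['cy']
E
python3 - <<'E'
from h import *
n='top'
p,D=vision.snapshot(n); c=vision.camera_params(n); W=cloud(c,D)
np.save('W.npy',W)
cv2.imwrite('pics/topL.png',cv2.resize(p[140:260,20:220,::-1],None,fx=4,fy=4,interpolation=cv2.INTER_CUBIC))
cv2.imwrite('pics/topR.png',cv2.resize(p[140:260,210,None].repeat(1,1)[:, :, ::-1] if 0 else p[140:260,210:410,::-1],None,fx=4,fy=4,interpolation=cv2.INTER_CUBIC))
for q in ["reagent","dropper","cuvette","eraser","reagent_holder","dropper_holder","cuvette_holder","eraser_holder","beaker","vial"]:
    o=cut_out(q,n)[:2]
    for e in o:
        m=e['region']; w=W[m]; 
        print(q,round(e['confidence'],2),np.round(e['box']),'med',np.round(np.median(w,0),3),'zmax',round(float(np.percentile(w[:,2],95)),3),'rng',np.round(np.percentile(w,[2,98],axis=0)[:,:2],3).tolist())
    print('  sp',[ (np.round(e['pixel'],1).tolist(),round(e['confidence'],2),np.round(onplane(c,*e['pixel'],0.003)[:2],3).tolist()) for e in spot_point(q,n)[:2]])
print(sensors.read_state()['clock'])
E
```

```text
reagent 0.58 [337. 174.  37.  30.] med [ 0.557 -0.246  0.131] zmax 0.154 rng [[0.527, -0.288], [0.598, -0.215]]
  sp [([332.3, 179.1], 0.93, [0.561, -0.257])]
dropper 0.73 [159. 223.  37.  34.] med [0.413 0.255 0.004] zmax 0.01 rng [[0.363, 0.206], [0.463, 0.305]]
dropper 0.46 [117. 175.   9.   4.] med [0.553 0.389 0.029] zmax 0.05 rng [[0.546, 0.382], [0.563, 0.395]]
  sp [([115.5, 175.6], 0.64, [0.557, 0.4])]
cuvette 0.42 [201. 217.   5.  10.] med [0.431 0.128 0.043] zmax 0.052 rng [[0.422, 0.12], [0.44, 0.136]]
  sp [([201.9, 214.5], 0.6, [0.445, 0.133]), ([117.0, 224.1], 0.34, [0.41, 0.386])]
eraser 0.68 [254. 214.  24.  20.] med [ 0.444 -0.02   0.004] zmax 0.011 rng [[0.422, -0.043], [0.468, 0.001]]
eraser 0.61 [302. 220.  14.  17.] med [ 0.431 -0.159  0.018] zmax 0.023 rng [[0.413, -0.18], [0.45, -0.141]]
  sp [([201.8, 215.6], 0.67, [0.441, 0.133]), ([301.4, 218.2], 0.61, [0.441, -0.165])]
reagent_holder 0.93 [161. 225.  39.  31.] med [0.413 0.254 0.004] zmax 0.01 rng [[0.363, 0.204], [0.462, 0.305]]
  sp [([161.1, 227.0], 0.91, [0.404, 0.254])]
dropper_holder 0.64 [255. 217. 
[... 218 characters left out ...]
 196.4], 0.8, [0.513, -0.454]), ([257.1, 212.3], 0.78, [0.455, -0.032])]
cuvette_holder 0.69 [344. 227.  18.  19.] med [ 0.419 -0.288  0.004] zmax 0.01 rng [[0.397, -0.31], [0.441, -0.266]]
  sp [([344.0, 226.7], 0.54, [0.418, -0.291])]
eraser_holder 0.56 [112. 224.  19.  26.] med [0.409 0.403 0.005] zmax 0.011 rng [[0.374, 0.374], [0.443, 0.432]]
  sp [([115.3, 223.5], 0.75, [0.412, 0.391])]
beaker 0.64 [153. 180.  21.  17.] med [0.54  0.282 0.017] zmax 0.061 rng [[0.511, 0.251], [0.562, 0.301]]
  sp [([157.4, 182.9], 0.66, [0.537, 0.272])]
vial 0.55 [234. 177.   5.  12.] med [0.556 0.041 0.05 ] zmax 0.056 rng [[0.549, 0.031], [0.568, 0.05]]
  sp [([236.0, 176.0], 0.59, [0.564, 0.034])]
1.2
```

View pics/topL.png

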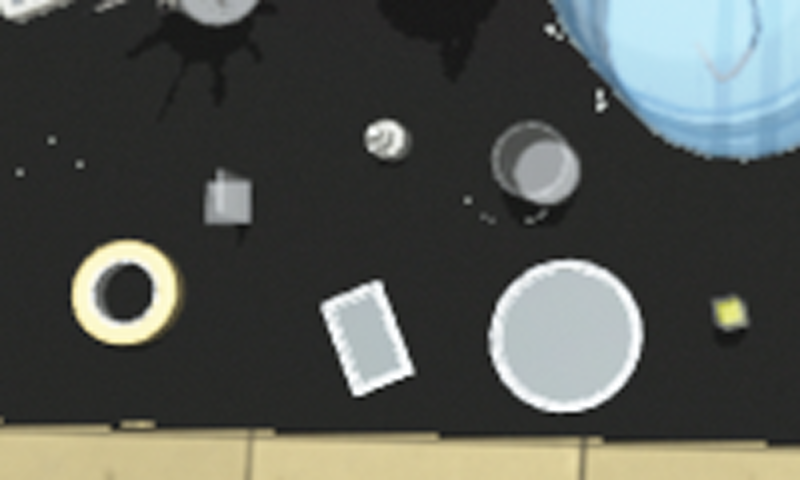

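View pics/topR.png

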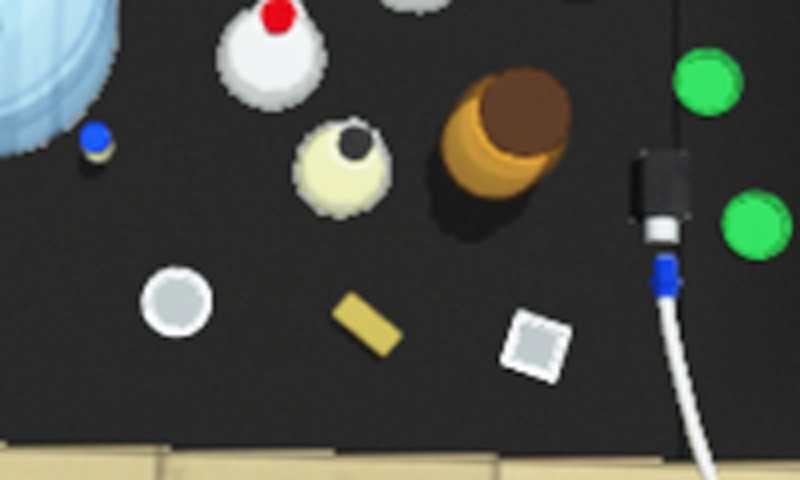

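```bash
python3 - <<'E'
from h import *
p,D=vision.snapshot('top'); c=vision.camera_params('top'); W=cloud(c,D); p=p.astype(int)
v,u=np.mgrid[0:384,0:512]
print('table z', [np.round(W[a,b],4).tolist() for a,b in[(235,60),(235,230),(230,380),(200,300)]])
def win(u0,u1,v0,v1): return (u>=u0)&(u<=u1)&(v>=v0)&(v<=v1)
def rep(name,m,z):
    uu=u[m].astype(float);vv=v[m].astype(float)
    P=np.array([onplane(c,a,b,z)[:2] for a,b in zip(uu,vv)])
    rect=cv2.minAreaRect((P*1000).astype(np.float32))
    print(name,m.sum(),'mean',np.round(P.mean(0),4),'rect',np.round(rect[0],1),np.round(rect[1],1),round(rect[2],1),'rng',np.round(np.r_[P.min(0),P.max(0)],3), 'moment ang',round(float(np.degrees(0.5*np.arctan2(2*np.cov(P.T)[0,1],np.cov(P.T)[0,0]-np.cov(P.T)[1,1]))),1))
br=p.min(-1)>120
rep('RH',win(138,185,202,246)&br,.006)
rep('EH',win(98,126,207,242)&br,.006)
rep('DH',win(242,266,204,226)&br,.006)
rep('CH',win(332,356,214,238)&br,.006)
yel=(p[...,0]-p[...,2]>40)
rep('ER',win(290,314,210,232)&yel,.018)
rep('CU yel',win(195,210,210,225)&(p.max(-1)>90)&(W[...,2]>.045),.052)
rep('CU yelcol',win(195,210,210,225)&yel,.052)
for nm,b,zz in [('cu',(190,212,205,228),.040),('dr',(108,124,166,184),.045),('dr',(108,124,166,184),.02),('reag',(315,358,150,195),.14),('vial',(225,242,165,186),.04),('beak',(140,168,168,194),.05)]:
    m=win(*b)&(W[...,2]>zz); P=W[m]; print(nm,m.sum(),np.round(P.mean(0),4),np.round(np.r_[P.min(0),P.max(0)],3))
E
```

```text
table z [[0.3734, 0.556, -0.0003], [0.3859, 0.0474, -0.0031], [0.4115, -0.3991, -0.001], [0.4957, -0.1602, -0.0005]]
RH 1157 mean [0.4145 0.2537] rect [414.9 253.8] [110.3 113.8] 1.4 rng [0.359 0.197 0.47  0.311] moment ang 70.3
EH 415 mean [0.4094 0.4023] rect [409.5 402.3] [76.5 48.2] 24.0 rng [0.368 0.366 0.452 0.438] moment ang 24.0
DH 249 mean [ 0.4467 -0.0222] rect [446.7 -21.5] [47.8 50.8] 1.4 rng [ 0.423 -0.047  0.471  0.004] moment ang -85.7
CH 225 mean [ 0.4201 -0.2896] rect [ 420.2 -289.8] [44.6 44.1] 71.7 rng [ 0.394 -0.315  0.447 -0.264] moment ang 45.5
ER 147 mean [ 0.4324 -0.1632] rect [ 432.2 -163.1] [51.4 24.7] 51.2 rng [ 0.411 -0.189  0.455 -0.138] moment ang 53.3
CU yel 16 mean [0.4325 0.1287] rect [431.9 129.4] [18.3 16.2] 15.5 rng [0.422 0.12  0.442 0.138] moment ang 42.8
CU yelcol 31 mean [0.4321 0.1274] rect [431.9 128. ] [14.5 14.5] 2.3 rng [0.425 0.121 0.439 0.135] moment ang -39.2
cu 40 [0.4268 0.122  0.1149] [ 0.329 -0.037  0.04   0.442  0.139  1.405]
dr 12 [0.5186 0.3212 0.2764] [ 0.329 -0.037  0.045  0.56   0.397  1.405]
dr 62 [0.5469 0.3777 0.0791] [ 0.329 -0.037  0.021  0.566  0.408  1.405]
reag 430 [ 0.563  -0.2515  0.1741] [ 0.329 -0.287  0.144  0.599 -0.037  1.405]
vial 74 [0.5662 0.0476 0.0555] [0.548 0.032 0.04  0.588 0.065 0.106]
beak 77 [0.5371 0.2767 0.0751] [ 0.329 -0.037  0.05   0.564  0.303  1.405]
```

```bash
cat >> h.py <<'E'
from scipy.spatial.transform import Rotation as Ro
def tool():
    s=sensors.read_state(); return np.array(s['eef_pos']),Ro.from_rotvec(s['tool_rot']).as_matrix(),s
def plan(x,y,z,yaw_deg):
    """yaw = world angle of jaw (tool y) axis, mod 180"""
    p,R,s=tool(); a=np.degrees(np.arctan2(R[1,1],R[0,1]))
    # tool z down: positive turn about tool z lowers world yaw
    d=(a-yaw_deg+90)%180-90
    dt=R.T@(np.array([x,y,z])-p)
    Rn=R@Ro.from_rotvec([0,0,np.radians(d)]).as_matrix()
    dn=Rn.T@(np.array([x,y,z])-p)
    print('clk',round(s['clock'],2),'pos',np.round(p,4),'jawyaw',round(a,1),'tilt',round(float(np.degrees(np.arccos(-R[2,2]))),2),'w',round(s['width'],4),'F',np.round(s['wrist_force'],1),'j6',round(s['joint_pos'][5],2),'j1',round(s['joint_pos'][0],2))
    print('  shift now-axes',np.round(dt,4),'turn',round(np.radians(d),3),'(alt',round(np.radians(d-np.sign(d)*180),3),') after-turn axes',np.round(dn,4))
E
python3 - <<'E'
from h import *
print([a for a in dir(r) if a[0]!='_'])
p,R,s=tool(); c=vision.camera_params('wrist'); o=-c['R'].T@c['t']; print('cam in tool',np.round(R.T@(o-p),4)); print(np.round(R.T@c['R'].T,3)); print(np.round(R,3))
pic,D=vision.snapshot('wrist'); W=cloud(c,D); T=(W-p)@R
m=(D>0)&(D<.35)&(np.abs(T[...,0])<.02)&(T[...,2]>-.03)&(T[...,2]<.1); print(np.round(np.percentile(T[m],[1,50,99],axis=0),4), T[m][:,2].max())
plan(.552,.39,.25,0)
E
```

```text
['IKError', 'tip_extent']
cam in tool [ 0.0671 -0.0004 -0.118 ]
[[-0.    -0.965 -0.262]
 [ 1.     0.    -0.002]
 [ 0.002 -0.262  0.965]]
[[-0.935  0.354 -0.   ]
 [ 0.354  0.935 -0.   ]
 [-0.    -0.    -1.   ]]
[[-0.0096 -0.056  -0.029 ]
 [ 0.0078 -0.0005 -0.0116]
 [ 0.0127  0.055   0.0101]] 0.011780685762211997
clk 1.3 pos [0.2212 0.5845 0.2563] jawyaw 69.3 tilt 0.0 w 0.0851 F [-0.5 -0.4  0.3] j6 -0.07 j1 1.14
  shift now-axes [-0.3782 -0.0649  0.0063] turn 1.209 (alt -1.933 ) after-turn axes [-0.1945  0.3308  0.0063]
```

```bash
python3 -m creep '[[0.0854,[0,0,0],0.173],[0.0854,[0,0,0],0.173],[0.0854,[0,0,0],0.173],[0.0854,[0,0,0],0.173],[0.0854,[0,0,0],0.173],[0.0854,[0,0,0],0.173],[0.0854,[0,0,0],0.173],[0.0854,[-0.024,0.041,0],0],[0.0854,[-0.024,0.041,0],0],[0.0854,[-0.024,0.041,0],0],[0.0854,[-0.024,0.041,0],0],[0.0854,[-0.024,0.041,0],0],[0.0854,[-0.024,0.041,0],0],[0.0854,[-0.024,0.041,0],0],[0.0854,[-0.024,0.041,0],0]]' 40; python3 -c "
from h import *
plan(.552,.39,.25,0)"
```

```text
clock: 3.18
eef_pos: [0.5478, 0.3766, 0.2569]
tool_rot: [-2.259, -2.18, -0.005]
wrist_force: [0.9, 0.1, 0.0]
width: 0.0855
clk 3.17 pos [0.5478 0.3766 0.2569] jawyaw -2.0 tilt 0.22 w 0.0855 F [0.9 0.1 0. ] j6 0.57 j1 0.54
  shift now-axes [0.0135 0.0037 0.0069] turn -0.036 (alt 3.106 ) after-turn axes [0.0134 0.0042 0.0069]
```

```bash
cat >> h.py <<'E'
def look(name,tag,q=None,zmin=None,center=None,rad=.05,crop=None):
    c=vision.camera_params(name); pic,D=vision.snapshot(name); W=cloud(c,D)
    cv2.imwrite(f'pics/{tag}.png',pic[:,:,::-1])
    return c,pic.astype(int),D,W
E
python3 - <<'E'
from h import *
c,p,D,W=look('wrist','w1')
for e in cut_out('dropper','wrist')[:3]:
    w=W[e['region']]; print(e['confidence'],np.round(e['box']),np.round(np.percentile(w,[3,50,97],axis=0),4).tolist())
m=(np.hypot(W[...,0]-.552,W[...,1]-.39)<.04)&(W[...,2]>.012)&(W[...,2]<.06)&(D>0)
for lo,hi in[(.012,.03),(.03,.048),(.048,.06)]:
    k=m&(W[...,2]>lo)&(W[...,2]<hi); print(k.sum(), np.round(np.percentile(W[k],[1,50,99],axis=0),4).tolist())
E
```

```text
0.87 [263. 154.  23.  27.] [[0.5469, 0.3792, 0.0066], [0.5578, 0.3937, 0.0265], [0.5703, 0.4037, 0.0531]]
208 [[0.5457, 0.3778, 0.0127], [0.5574, 0.3957, 0.0242], [0.5717, 0.404, 0.0278]]
133 [[0.5505, 0.3833, 0.033], [0.558, 0.3936, 0.0406], [0.5667, 0.3994, 0.0473]]
46 [[0.5544, 0.3873, 0.0482], [0.5583, 0.3914, 0.052], [0.5619, 0.3945, 0.0541]]
```

View pics/w1.png

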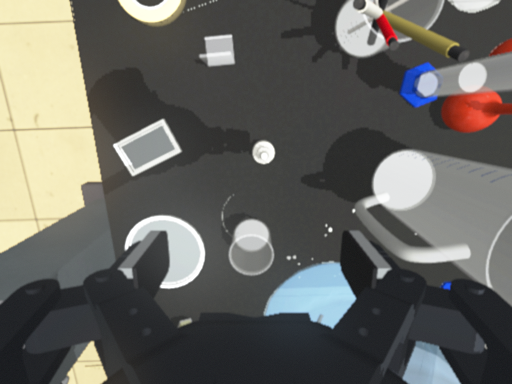

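```bash
python3 -c "
from h import *
plan(.5583,.391,.032,-2)"
```

```text
clk 3.27 pos [0.5508 0.3743 0.2568] jawyaw -2.3 tilt 0.26 w 0.0854 F [ 0.5 -0.3 -0.2] j6 0.57 j1 0.53
  shift now-axes [0.0165 0.006  0.2249] turn -0.006 (alt 3.136 ) after-turn axes [0.0165 0.0061 0.2249]
```

```bash
python3 -m creep '[[0.06,[0.0165,0.006,0.03],0],[0.06,[0,0,0.05],0],[0.06,[0,0,0.05],0],[0.06,[0,0,0.035],0],[0.06,[0,0,0],0]]' 40; python3 -c "
from h import *
plan(.5583,.391,.032,-2)"
```

```text
clock: 3.9
eef_pos: [0.5591, 0.3932, 0.0897]
tool_rot: [2.268, 2.173, 0.013]
wrist_force: [-0.7, -0.1, 0.8]
width: 0.0603
clk 3.9 pos [0.5591 0.3932 0.0897] jawyaw -2.4 tilt 0.48 w 0.0603 F [-0.7 -0.1  0.8] j6 0.59 j1 0.55
  shift now-axes [-0.0026 -0.001   0.0576] turn -0.008 (alt 3.134 ) after-turn axes [-0.0026 -0.001   0.0576]
```

```bash
python3 -m creep '[[0.06,[-0.0025,-0.001,0.02],0],[0.06,[0,0,0.02],0],[0.06,[0,0,0.012],0],[0.06,[0,0,0.004],0],[0.06,[0,0,0],0]]' 40; python3 -c "
from h import *
plan(.5583,.391,.032,-2)"
```

```text
clock: 4.53
eef_pos: [0.5611, 0.3935, 0.0352]
tool_rot: [2.266, 2.173, 0.026]
wrist_force: [0.1, -0.1, -0.7]
width: 0.0599
clk 4.53 pos [0.5611 0.3935 0.0352] jawyaw -2.4 tilt 0.94 w 0.0599 F [ 0.1 -0.1 -0.7] j6 0.59 j1 0.55
  shift now-axes [-0.0027 -0.0028  0.0031] turn -0.007 (alt 3.134 ) after-turn axes [-0.0026 -0.0028  0.0031]
```

```bash
python3 -m creep '[[0.06,[-0.002,-0.0025,0.002],0],[0.02,[0,0,0],0],[0.02,[0,0,0],0],[0.02,[0,0,0],0],[0.02,[0,0,0],0],[0.02,[0,0,0],0]]' 30; python3 -c "
from h import *
plan(.5583,.391,.1,-2)"
```

```text
clock: 5.28
eef_pos: [0.5598, 0.3923, 0.0353]
tool_rot: [2.266, 2.172, 0.032]
wrist_force: [0.4, -0.0, 0.1]
width: 0.0254
clk 5.28 pos [0.5598 0.3923 0.0353] jawyaw -2.4 tilt 1.16 w 0.0254 F [ 0.4 -0.   0.1] j6 0.59 j1 0.55
  shift now-axes [-0.0006 -0.0005 -0.0647] turn -0.007 (alt 3.134 ) after-turn axes [-0.0006 -0.0005 -0.0647]
```

```bash
python3 -m creep '[[0.02,[0,0,-0.02],0],[0.02,[0,0,-0.04],0],[0.02,[0,-0.01,-0.04],0],[0.02,[0,-0.04,-0.01],0],[0.02,[0,-0.04,0],0],[0.02,[-0.02,-0.02,0],0],[0.02,[-0.05,0,0],0],[0.02,[-0.05,0,0],0],[0.02,[-0.05,0,0],0],[0.02,[-0.05,0,0],0],[0.02,[-0.05,0,0],0],[0.02,[-0.05,0,0],0],[0.02,[-0.05,0,0],0],[0.02,[-0.02,0,0],0],[0.02,[0,0,0],0],[0.02,[0,0,0],0]]'; python3 -c "
from h import *
plan(.4467,-.0222,.038,-2)
p,R,s=tool();print(R)"
```

```text
clock: 7.28
eef_pos: [0.4383, -0.0004, 0.1622]
tool_rot: [2.25, 2.163, 0.085]
wrist_force: [-0.3, 0.9, -0.5]
width: 0.0255
clk 7.28 pos [ 4.383e-01 -4.000e-04  1.622e-01] jawyaw -2.3 tilt 3.33 w 0.0255 F [-0.3  0.9 -0.5] j6 -0.1 j1 -0.12
  shift now-axes [-0.0247  0.0028  0.1239] turn -0.005 (alt 3.136 ) after-turn axes [-0.0247  0.0027  0.1239]
[[ 0.03879774  0.99783649  0.05307608]
 [ 0.99891253 -0.04010437  0.02377828]
 [ 0.02585542  0.05209582 -0.99830733]]
```

```bash
cat >> h.py <<'E'
def ti():
    p,R,s=tool(); print(round(s['clock'],2),np.round(p,4),'toolz',np.round(R[:,2],4),'q',np.round(s['joint_pos'],4))
E
python3 -c "
from h import *
ti()"; python3 -m creep '[[0.02,[0,0,0],0],[0.02,[0,0,0],0],[0.02,[0,0,0],0],[0.02,[0,0,0],0]]' >/dev/null; python3 -c "
from h import *
ti()"; python3 -m creep '[[0.02,[-0.006,0,0.02],0],[0.02,[-0.006,0,0.02],0],[0.02,[-0.006,0,0.015],0],[0.02,[-0.006,0,0.015],0]]' >/dev/null; python3 -c "
from h import *
ti()"; python3 -m creep '[[0.02,[0,0,0],0],[0.02,[0,0,0],0]]' >/dev/null;  python3 -c "
from h import *
ti()"
```

```text
7.28 [ 4.383e-01 -4.000e-04  1.622e-01] toolz [ 0.0531  0.0238 -0.9983] q [-0.1204  0.0386  2.1676  0.0387  0.8859 -0.1047]
7.78 [0.4384 0.0023 0.1625] toolz [ 0.0532  0.0246 -0.9983] q [-0.1147  0.0381  2.1673  0.0394  0.8865 -0.1039]
8.28 [ 0.4437 -0.0202  0.0914] toolz [ 0.0579  0.0241 -0.998 ] q [-0.1657  0.1821  2.1947  0.0511  0.7122 -0.1706]
8.53 [ 0.4428 -0.0205  0.0901] toolz [ 0.055   0.0246 -0.9982] q [-0.1667  0.1847  2.1951  0.0512  0.7122 -0.1706]
```

```bash
python3 -m creep '[[0.02,[-0.001,0.002,0.02],0],[0.02,[0,0,0.015],0],[0.02,[0,0,0.008],0],[0.02,[0,0,0],0]]' >/dev/null; python3 -c "
from h import *
ti();plan(.4447,-.022,.039,-2)"
```

```text
9.03 [ 0.4496 -0.0204  0.0479] toolz [ 0.0598  0.0241 -0.9979] q [-0.1642  0.2846  2.1933  0.0586  0.6094 -0.1778]
clk 9.03 pos [ 0.4496 -0.0204  0.0479] jawyaw -2.0 tilt 3.7 w 0.025 F [-0.5 -0.1 -0.7] j6 -0.18 j1 -0.16
  shift now-axes [-0.002  -0.0054  0.0086] turn 0.001 (alt -3.141 ) after-turn axes [-0.002  -0.0054  0.0086]
```

```bash
python3 -m creep '[[0.02,[-0.002,-0.0054,0.004],0],[0.02,[0,0,0.003],0],[0.02,[0,0,0.001],0],[0.02,[0,0,0],0]]' >/dev/null; python3 -c "
from h import *
ti();plan(.4447,-.022,.039,-2)
c,p,D,W=look('top','t2');cv2.imwrite('pics/t2.png',cv2.resize(p[170:260,210:310,::-1].astype(np.uint8),None,fx=6,fy=6))
look('wrist','w2')"
```

```text
9.53 [ 0.445  -0.0223  0.04  ] toolz [ 0.0617  0.0238 -0.9978] q [-0.1702  0.295   2.2053  0.0614  0.5853 -0.1869]
clk 9.53 pos [ 0.445  -0.0223  0.04  ] jawyaw -2.0 tilt 3.79 w 0.0252 F [0.2 0.4 0.2] j6 -0.19 j1 -0.17
  shift now-axes [ 0.0002 -0.0003  0.001 ] turn 0.001 (alt -3.141 ) after-turn axes [ 0.0002 -0.0003  0.001 ]
```

View pics/t2.png

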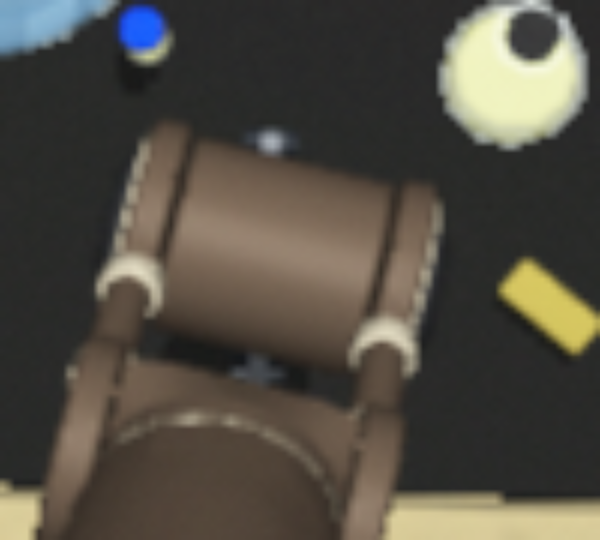

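View pics/w2.png

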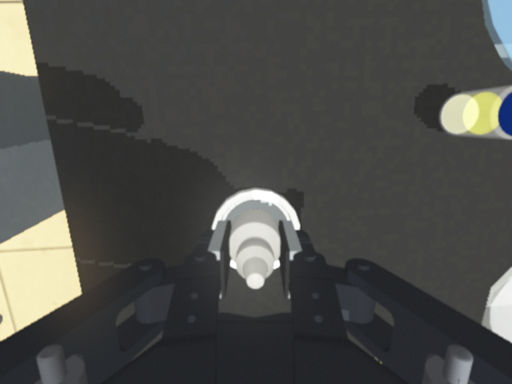

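```bash
python3 -m creep '[[0.02,[0,0,0.001],0],[0.032,[0,0,0],0],[0.045,[0,0,0],0],[0.045,[0,0,0],0],[0.045,[0,0,-0.02],0],[0.045,[0,0,-0.03],0],[0.06,[0,0,-0.04],0],[0.06,[0,0,-0.04],0],[0.06,[0,0,-0.03],0],[0.06,[0,0,0],0]]'; python3 -c "
from h import *
ti()
look('wrist','w3')"
```

```text
clock: 10.88
eef_pos: [0.4346, -0.0261, 0.2033]
tool_rot: [2.239, 2.165, 0.094]
wrist_force: [-0.9, 0.3, -0.5]
width: 0.06
10.88 [ 0.4346 -0.0261  0.2033] toolz [ 0.0612  0.0237 -0.9978] q [-0.1834 -0.0368  2.1451  0.0416  0.9779 -0.1723]
```

View pics/w3.png

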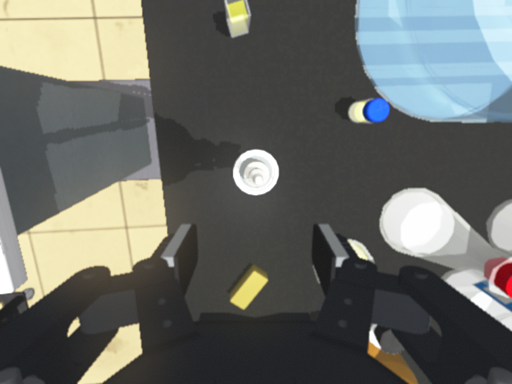

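```bash
python3 -m creep '[[0.06,[0,0,0],0.158],[0.06,[0,0,0],0.158],[0.06,[0,0,0],0.158],[0.06,[0,0,0],0.158],[0.06,[0,0,0],0]]'>/dev/null; python3 -c "
from h import *
ti()"; python3 -m creep '[[0.06,[0,0.06,0],0],[0.06,[0,0.06,0],0],[0.06,[0,0,0],0]]'>/dev/null; python3 -c "
from h import *
ti()"; python3 -m creep '[[0.06,[0,-0.06,0],0],[0.06,[0,-0.06,0],0],[0.06,[0,0,0],0]]'>/dev/null; python3 -c "
from h import *
ti()
plan(.432,-.163,.2,-38)"
```

```text
11.55 [ 0.4272 -0.0247  0.193 ] toolz [ 0.0416  0.0274 -0.9988] q [-0.1832 -0.0252  2.1574  0.0417  0.9739  0.4784]
11.93 [ 0.5188 -0.1007  0.189 ] toolz [ 0.0325  0.0304 -0.999 ] q [-0.2955  0.1873  1.9346  0.0459  0.9979  0.3542]
12.3 [ 0.4178 -0.0231  0.1829] toolz [ 0.0205  0.0339 -0.9992] q [-0.1853 -0.0163  2.1721  0.0449  0.9724  0.4596]
clk 12.3 pos [ 0.4178 -0.0231  0.1829] jawyaw -38.4 tilt 2.27 w 0.0602 F [-0.4 -0.7  0.1] j6 0.46 j1 -0.19
  shift now-axes [-0.1001  0.0979 -0.0215] turn -0.007 (alt 3.135 ) after-turn axes [-0.1008  0.0972 -0.0215]
```

```bash
python3 -m creep '[[0.06,[0,0,0],0],[0.06,[0,0,0],0],[0.06,[0,0,0],0],[0.06,[0,0,0],0],[0.06,[0,0,0],0],[0.06,[0,0,0],0]]'>/dev/null; python3 -c "
from h import *
ti()"; python3 -m creep '[[0.06,[-0.05,0.05,0],0],[0.06,[-0.05,0.047,-0.02],0],[0.06,[0,0,0],0]]'>/dev/null; python3 -c "
from h import *
ti()
plan(.432,-.163,.2,-38)"
```

```text
13.05 [ 0.4199 -0.0241  0.1833] toolz [ 0.0225  0.0333 -0.9992] q [-0.1866 -0.0135  2.1686  0.0447  0.9711  0.4566]
13.43 [ 0.4342 -0.1507  0.1984] toolz [ 0.0253  0.0328 -0.9991] q [-0.4547  0.0483  2.0699  0.0477  1.0156  0.1838]
clk 13.43 pos [ 0.4342 -0.1507  0.1984] jawyaw -38.0 tilt 2.37 w 0.06 F [-0.7  0.9 -0.3] j6 0.18 j1 -0.45
  shift now-axes [-0.011   0.0059 -0.0021] turn -0.0 (alt 3.141 ) after-turn axes [-0.011   0.0059 -0.0021]
```

```bash
python3 - <<'E'
from h import *
c,p,D,W=look('wrist','w4')
yel=(p[...,0]-p[...,2]>60)&(p[...,1]>100)&(np.hypot(W[...,0]-.432,W[...,1]+.163)<.05)&(W[...,2]<.03)
top=yel&(W[...,2]>.015)
P=W[top][:,:2]; rect=cv2.minAreaRect((P*1000).astype(np.float32)); print(yel.sum(),top.sum(),P.mean(0),rect, np.median(W[top][:,2]))
E
```

```text
931 901 [ 0.43359966 -0.16485331] ((433.4905700683594, -165.58740234375), (48.9622802734375, 21.448862075805664), 51.914703369140625) 0.018564170642806153
```

View pics/w4.png

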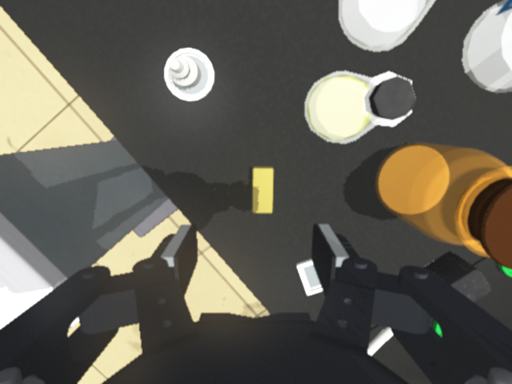

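```bash
python3 -c "
from h import *
plan(.4335,-.165,.032,-38)"
```

```text
clk 13.47 pos [ 0.4327 -0.1483  0.1971] jawyaw -37.9 tilt 2.39 w 0.06 F [-0.3  0.5 -0.3] j6 0.18 j1 -0.45
  shift now-axes [-0.0195  0.0116  0.1644] turn 0.001 (alt -3.14 ) after-turn axes [-0.0195  0.0117  0.1644]
```

```bash
python3 -m creep '[[0.05,[-0.01,0.006,0.03],0],[0.05,[-0.0095,0.0056,0.04],0],[0.05,[0,0,0.035],0],[0.05,[0,0,0.015],0],[0.05,[0,0,0],0]]'>/dev/null; python3 -c "
from h import *
ti();plan(.4335,-.165,.032,-38)"
```

```text
14.1 [ 0.4314 -0.161   0.0728] toolz [ 0.0198  0.039  -0.999 ] q [-0.4797  0.2722  2.1302  0.0649  0.7406  0.1302]
clk 14.1 pos [ 0.4314 -0.161   0.0728] jawyaw -37.7 tilt 2.51 w 0.0499 F [ 0.9 -0.7  0.3] j6 0.13 j1 -0.48
  shift now-axes [-0.0037  0.0044  0.0406] turn 0.006 (alt -3.136 ) after-turn axes [-0.0036  0.0044  0.0406]
```

```bash
python3 -m creep '[[0.05,[-0.0037,0.0044,0.015],0],[0.05,[0,0,0.014],0],[0.05,[0,0,0.008],0],[0.05,[0,0,0.002],0],[0.05,[0,0,0],0]]'>/dev/null; python3 -c "
from h import *
ti();plan(.4335,-.165,.031,-38)"
```

```text
14.72 [ 0.4363 -0.166   0.0337] toolz [ 0.0249  0.0365 -0.999 ] q [-0.4846  0.3605  2.1255  0.0724  0.6519  0.1147]
clk 14.72 pos [ 0.4363 -0.166   0.0337] jawyaw -37.6 tilt 2.53 w 0.0504 F [-0.5 -0.9  0.6] j6 0.11 j1 -0.48
  shift now-axes [-0.001  -0.0028  0.0026] turn 0.006 (alt -3.135 ) after-turn axes [-0.001  -0.0028  0.0026]
```

```bash
python3 -m creep '[[0.05,[-0.001,-0.0028,0.003],0],[0.05,[0,0,0],0],[0.015,[0,0,0],0],[0.015,[0,0,0],0],[0.015,[0,0,0],0],[0.015,[0,0,0],0]]' 35; python3 -m creep '[[0.015,[0,0,-0.02],0],[0.015,[0,0,-0.04],0],[0.015,[0,0,-0.05],0],[0.015,[0,0,-0.01],0],[0.015,[0,0,0],0]]'; python3 -c "
from h import *
ti();plan(.42,.1,.15,-38);look('wrist','w5')"
```

```text
clock: 15.48
eef_pos: [0.4342, -0.1655, 0.0316]
tool_rot: [-2.801, -1.377, -0.062]
wrist_force: [-0.4, 0.5, 0.1]
width: 0.021
clock: 16.1
eef_pos: [0.4294, -0.169, 0.153]
tool_rot: [-2.798, -1.376, -0.058]
wrist_force: [0.2, -0.2, 1.2]
width: 0.0206
16.1 [ 0.4294 -0.169   0.153 ] toolz [ 0.0232  0.0373 -0.999 ] q [-0.4974  0.125   2.0952  0.0552  0.9196  0.1261]
clk 16.1 pos [ 0.4294 -0.169   0.153 ] jawyaw -37.6 tilt 2.52 w 0.0206 F [ 0.2 -0.2  1.2] j6 0.13 j1 -0.5
  shift now-axes [ 0.207  -0.1717  0.0128] turn 0.006 (alt -3.135 ) after-turn axes [ 0.2059 -0.173   0.0128]
```

View pics/w5.png

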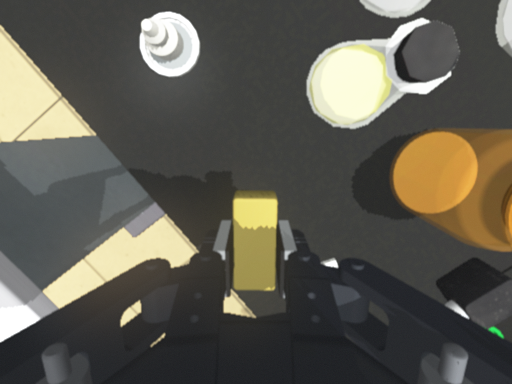

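```bash
python3 -m creep '[[0.015,[0,0,0],0.165],[0.015,[0,0,0],0.165],[0.015,[0,0,0],0.165],[0.015,[0,0,0],0]]'; python3 -c "
from h import *
ti();plan(.405,.38,.15,-66)"
```

```text
clock: 16.65
eef_pos: [0.4243, -0.1661, 0.1449]
tool_rot: [-3.036, -0.623, -0.028]
wrist_force: [1.2, 0.5, -0.1]
width: 0.0209
16.65 [ 0.4243 -0.1661  0.1449] toolz [ 0.0095  0.0447 -0.999 ] q [-0.4971  0.1361  2.103   0.0553  0.9162  0.635 ]
clk 16.65 pos [ 0.4243 -0.1661  0.1449] jawyaw -66.8 tilt 2.62 w 0.0209 F [ 1.2  0.5 -0.1] j6 0.64 j1 -0.5
  shift now-axes [ 0.1971 -0.5093  0.0191] turn -0.014 (alt 3.128 ) after-turn axes [ 0.2041 -0.5066  0.0191]
```

```bash
python3 -m creep '[[0.015,[0.01,-0.025,0],0],[0.015,[0.018,-0.046,0],0],[0.015,[0.018,-0.046,0],0],[0.015,[0.018,-0.046,0],0],[0.015,[0.018,-0.046,0],0],[0.015,[0.018,-0.046,0],0],[0.015,[0.018,-0.046,0],0],[0.015,[0.018,-0.046,0],0],[0.015,[0.018,-0.046,0],0],[0.015,[0.018,-0.046,0],0],[0.015,[0.01,-0.025,0],0],[0.015,[0,0,0],0]]'; python3 -c "
from h import *
ti();plan(.4095,.4023,.035,-66)"
```

```text
clock: 18.15
eef_pos: [0.3948, 0.3457, 0.1552]
tool_rot: [-3.025, -0.675, -0.002]
wrist_force: [0.8, -0.6, 0.1]
width: 0.0212
18.15 [0.3948 0.3457 0.1552] toolz [-0.0081  0.0415 -0.9991] q [0.6146 0.2305 1.9617 0.048  0.9326 1.7179]
clk 18.15 pos [0.3948 0.3457 0.1552] jawyaw -64.8 tilt 2.42 w 0.0212 F [ 0.8 -0.6  0.1] j6 1.72 j1 0.61
  shift now-axes [ 0.0361 -0.04    0.1224] turn 0.021 (alt -3.121 ) after-turn axes [ 0.0353 -0.0407  0.1224]
```

```bash
python3 -m creep '[[0.015,[0.018,-0.02,0.01],0.02],[0.015,[0.018,-0.02,0.03],0],[0.015,[0,0,0.02],0],[0.015,[0,0,0],0]]' >/dev/null; python3 - <<'E'
from h import *
c,p,D,W=look('wrist','w6')
ti();plan(.4095,.4023,.035,-66)
m=(p.min(-1)>130)&(np.hypot(W[...,0]-.4095,W[...,1]-.4023)<.055)&(W[...,2]<.012)&(W[...,2]>-.005)
P=W[m][:,:2]; print(m.sum(),cv2.minAreaRect((P*1000).astype(np.float32)))
E
```

```text
18.7 [0.4098 0.3958 0.0928] toolz [-0.0122  0.0358 -0.9993] q [0.6733 0.4044 1.8807 0.0476 0.8443 1.7884]
clk 18.7 pos [0.4098 0.3958 0.0928] jawyaw -65.7 tilt 2.17 w 0.0212 F [-0.1 -0.8  0.6] j6 1.79 j1 0.67
  shift now-axes [ 0.0022 -0.0039  0.058 ] turn 0.005 (alt -3.136 ) after-turn axes [ 0.0022 -0.0039  0.058 ]
3480 ((416.8095703125, 403.5846862792969), (59.01194381713867, 48.33310317993164), 24.090717315673828)
```

View pics/w6.png

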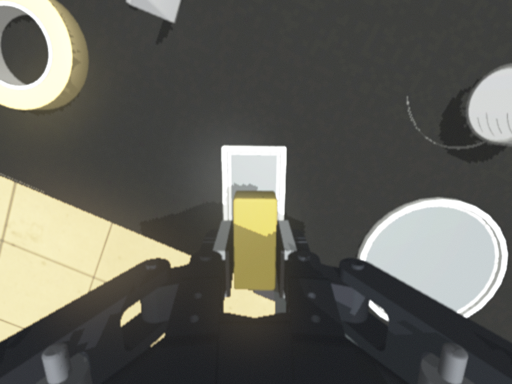

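```bash
python3 -m creep '[[0.015,[0.002,-0.003,0.02],0],[0.015,[0,0,0.02],0],[0.015,[0,0,0.01],0],[0.015,[0,0,0],0]]' >/dev/null; python3 - <<'E'
from h import *
ti();plan(.4097,.401,.035,-66)
E
```

```text
19.2 [0.4118 0.3999 0.0438] toolz [-0.0092  0.0375 -0.9993] q [0.677  0.4901 1.8822 0.0512 0.7536 1.7869]
clk 19.2 pos [0.4118 0.3999 0.0438] jawyaw -65.7 tilt 2.21 w 0.0215 F [-0.7 -0.2 -0.4] j6 1.79 j1 0.68
  shift now-axes [-0.0015 -0.0015  0.0088] turn 0.005 (alt -3.137 ) after-turn axes [-0.0015 -0.0015  0.0088]
```

```bash
python3 -m creep '[[0.015,[-0.0015,-0.0015,0.005],0],[0.015,[0,0,0.003],0],[0.015,[0,0,0.001],0],[0.015,[0,0,0],0]]' >/dev/null; python3 - <<'E'
from h import *
ti();plan(.4097,.401,.035,-66)
look('wrist','w7')
E
```

```text
19.7 [0.4106 0.4019 0.0359] toolz [-0.0069  0.0394 -0.9992] q [0.681  0.5032 1.8837 0.0521 0.7359 1.7894]
clk 19.7 pos [0.4106 0.4019 0.0359] jawyaw -65.7 tilt 2.29 w 0.021 F [0.1 0.3 0.4] j6 1.79 j1 0.68
  shift now-axes [-0.0012  0.0004  0.0009] turn 0.005 (alt -3.136 ) after-turn axes [-0.0012  0.0004  0.0009]
```

View pics/w7.png

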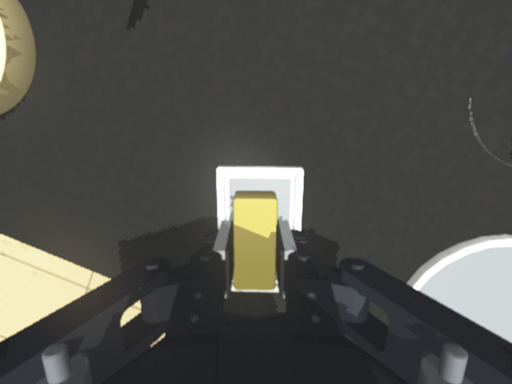

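```bash
python3 -m creep '[[0.015,[-0.001,0.0025,0],0],[0.015,[0,0,0.001],0],[0.015,[0,0,0],0],[0.028,[0,0,0],0],[0.036,[0,0,0],0],[0.036,[0,0,0],0],[0.036,[0,0,-0.02],0],[0.05,[0,0,-0.04],0],[0.06,[0,0,-0.05],0],[0.06,[0,0,-0.03],0],[0.06,[0,0,0],0]]'; python3 - <<'E'
from h import *
ti()
look('wrist','w8')
plan(.432,.128,.19,-65)
E
```

```text
clock: 21.12
eef_pos: [0.4129, 0.3941, 0.1843]
tool_rot: [-3.03, -0.652, -0.009]
wrist_force: [-0.3, -0.4, -0.4]
width: 0.06
21.12 [0.4129 0.3941 0.1843] toolz [-0.003   0.0423 -0.9991] q [0.6679 0.2705 1.8411 0.0415 1.0065 1.7927]
clk 21.18 pos [0.4121 0.3935 0.1827] jawyaw -65.7 tilt 2.35 w 0.0599 F [ 0.7 -0.1  0.2] j6 1.79 j1 0.67
  shift now-axes [-0.091   0.2497 -0.0182] turn -0.012 (alt 3.13 ) after-turn axes [-0.094   0.2486 -0.0182]
```

View pics/w8.png

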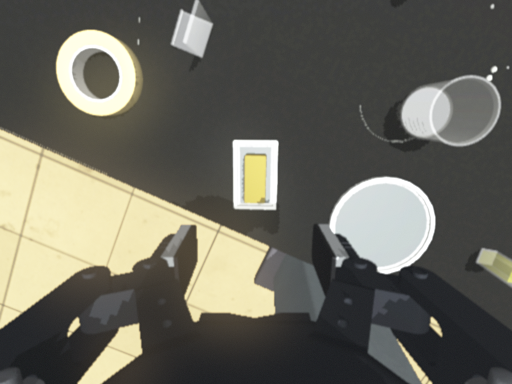

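```bash
python3 -m creep '[[0.05,[-0.018,0.05,-0.005],0],[0.05,[-0.018,0.05,-0.005],0],[0.05,[-0.018,0.05,0],0],[0.05,[-0.018,0.05,0],0],[0.05,[-0.01,0.025,0],0],[0.05,[0,0,0],0]]' >/dev/null; python3 - <<'E'
from h import *
c,p,D,W=look('wrist','w9')
ti();plan(.432,.128,.035,-75)
m=(np.hypot(W[...,0]-.432,W[...,1]-.128)<.03)&(W[...,2]>.045)&(W[...,2]<.058)&(D>0)
P=W[m][:,:2]; print(m.sum(),P.mean(0),cv2.minAreaRect((P*1000).astype(np.float32)))
m=(np.hypot(W[...,0]-.432,W[...,1]-.128)<.03)&(W[...,2]>.012)&(W[...,2]<.058)&(D>0)
P=W[m][:,:2]; print(m.sum(),P.mean(0),cv2.minAreaRect((P*1000).astype(np.float32)))
cv2.imwrite('pics/w9z.png',cv2.resize(p[60:260,160:360,::-1].astype(np.uint8),None,fx=3,fy=3))
E
```

```text
21.98 [0.4246 0.1477 0.1752] toolz [-0.0177  0.0367 -0.9992] q [0.2118 0.0734 2.0981 0.0477 0.9803 1.3282]
clk 21.98 pos [0.4246 0.1477 0.1752] jawyaw -65.5 tilt 2.34 w 0.0501 F [ 0.4  0.  -0.1] j6 1.33 j1 0.21
  shift now-axes [-0.0013  0.0266  0.1392] turn 0.166 (alt -2.976 ) after-turn axes [0.0031 0.0265 0.1392]
233 [0.43347421 0.12645582] ((433.20819091796875, 126.70138549804688), (18.38632583618164, 18.132999420166016), 14.425919532775879)
644 [0.43434216 0.12730393] ((433.20819091796875, 126.70138549804688), (18.38632583618164, 18.132999420166016), 14.425919532775879)
```

View pics/w9z.png

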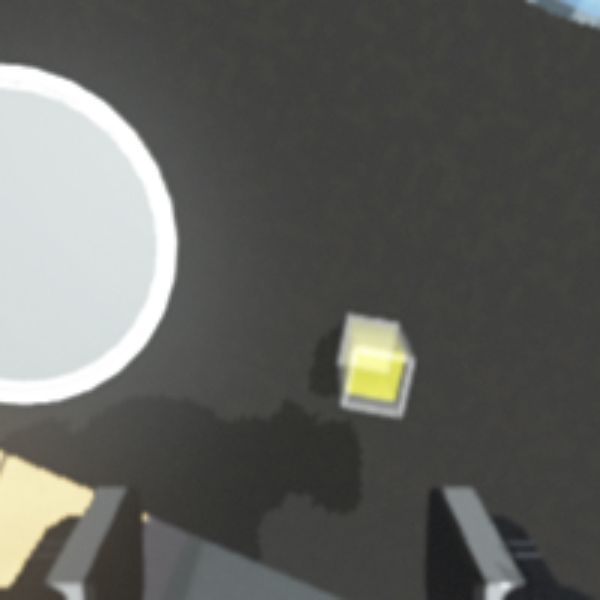

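```bash
python3 -m creep '[[0.05,[0,0,0],0.166],[0.05,[0.003,0.013,0.01],0],[0.05,[0,0.013,0.03],0],[0.05,[0,0,0.03],0],[0.05,[0,0,0],0]]' >/dev/null; python3 -c "
from h import *
ti();plan(.4333,.1267,.035,-75.6)"
```

```text
22.6 [0.4329 0.1278 0.0993] toolz [-0.02    0.037  -0.9991] q [0.1647 0.2114 2.1335 0.0549 0.8111 1.4249]
clk 22.6 pos [0.4329 0.1278 0.0993] jawyaw -74.4 tilt 2.41 w 0.0497 F [-0.9 -0.7  0.7] j6 1.42 j1 0.16
  shift now-axes [0.0007 0.0038 0.0642] turn 0.021 (alt -3.121 ) after-turn axes [0.0008 0.0038 0.0642]
```

```bash
python3 -m creep '[[0.05,[0.0008,0.002,0.01],0.02],[0.05,[0,0.001,0.015],0],[0.05,[0,0.001,0.01],0],[0.05,[0,0,0],0]]' >/dev/null; python3 -c "
from h import *
ti();plan(.4333,.1267,.035,-75.6)"
```

```text
23.1 [0.4361 0.1261 0.0634] toolz [-0.0166  0.0375 -0.9992] q [0.1598 0.2858 2.1402 0.0597 0.727  1.4307]
clk 23.1 pos [0.4361 0.1261 0.0634] jawyaw -75.4 tilt 2.35 w 0.0495 F [-0.2 -0.7 -0.6] j6 1.43 j1 0.16
  shift now-axes [-0.0023 -0.0002  0.0284] turn 0.004 (alt -3.138 ) after-turn axes [-0.0023 -0.0001  0.0284]
```

```bash
python3 -m creep '[[0.05,[-0.003,0,0.012],0],[0.05,[-0.001,0,0.01],0],[0.05,[-0.001,0,0.005],0],[0.05,[0,0,0],0]]' >/dev/null; python3 -c "
from h import *
ti();plan(.4333,.1267,.035,-75.6)"
```

```text
23.6 [0.4307 0.1259 0.035 ] toolz [-0.0157  0.0377 -0.9992] q [0.1613 0.338  2.1561 0.065  0.658  1.4252]
clk 23.6 pos [0.4307 0.1259 0.035 ] jawyaw -75.4 tilt 2.34 w 0.05 F [ 1.   0.2 -0.6] j6 1.43 j1 0.16
  shift now-axes [ 0.0027 -0.0001 -0.    ] turn 0.004 (alt -3.138 ) after-turn axes [ 0.0027 -0.0001 -0.    ]
```

```bash
python3 -m creep '[[0.05,[0.002,0,0],0],[0.03,[0,0,0],0],[0.024,[0,0,0],0],[0.012,[0,0,0],0],[0.012,[0,0,0],0],[0.012,[0,0,0],0]]' 25; python3 -m creep '[[0.012,[0,0,-0.02],0],[0.012,[0,0,-0.04],0],[0.012,[0,0,-0.05],0],[0.012,[0,0,-0.02],0],[0.012,[0,0,0],0]]' ; python3 -c "
from h import *
look('wrist','w10')
ti();plan(.41,-.26,.15,-107)"
```

```text
clock: 24.35
eef_pos: [0.434, 0.1266, 0.0359]
tool_rot: [-3.077, -0.395, 0.013]
wrist_force: [0.1, -1.2, -0.7]
width: 0.0183
clock: 24.98
eef_pos: [0.4348, 0.1213, 0.1687]
tool_rot: [-3.077, -0.395, 0.017]
wrist_force: [-0.8, 0.3, 0.2]
width: 0.0181
25.02 [0.4342 0.1213 0.1678] toolz [-0.0175  0.0372 -0.9992] q [0.15   0.0887 2.0994 0.048  0.9658 1.4381]
clk 25.02 pos [0.4342 0.1213 0.1678] jawyaw -75.4 tilt 2.36 w 0.0183 F [-0.3 -0.3 -0.2] j6 1.44 j1 0.15
  shift now-axes [-0.1195  0.3633  0.004 ] turn 0.552 (alt -2.59 ) after-turn axes [0.0886 0.372  0.004 ]
```

View pics/w10.png

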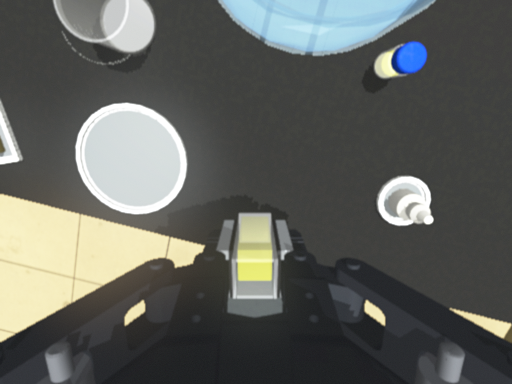

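```bash
python3 -m creep '[[0.012,[0,0,0],0.143],[0.012,[0,0,0],0.143],[0.012,[0,0,0],0.143],[0.012,[0,0,0],0.143],[0.012,[0.006,0.025,0],0],[0.012,[0.011,0.045,0],0],[0.012,[0.011,0.045,0],0],[0.012,[0.011,0.045,0],0],[0.012,[0.011,0.045,0],0],[0.012,[0.011,0.045,0],0],[0.012,[0.011,0.045,0],0],[0.012,[0.011,0.045,0],0],[0.012,[0.005,0.02,0],0],[0.012,[0,0,0],0]]'; python3 - <<'E'
from h import *
c,p,D,W=look('wrist','w11')
ti();plan(.42,-.2897,.038,-108.3)
E
```

```text
clock: 26.78
eef_pos: [0.3818, -0.2547, 0.1306]
tool_rot: [-3.06, 0.516, 0.098]
wrist_force: [0.7, 0.3, -0.3]
width: 0.0182
26.82 [ 0.3816 -0.2537  0.1305] toolz [-0.0571  0.0472 -0.9973] q [-6.8220e-01  2.0120e-01  2.0629e+00  8.0000e-04  9.5160e-01  1.2215e+00]
clk 26.82 pos [ 0.3816 -0.2537  0.1305] jawyaw -109.2 tilt 4.25 w 0.0185 F [-0.3 -0.  -0.3] j6 1.22 j1 -0.68
  shift now-axes [0.0543 0.0238 0.0883] turn -0.015 (alt 3.127 ) after-turn axes [0.054  0.0246 0.0883]
```

View pics/w11.png

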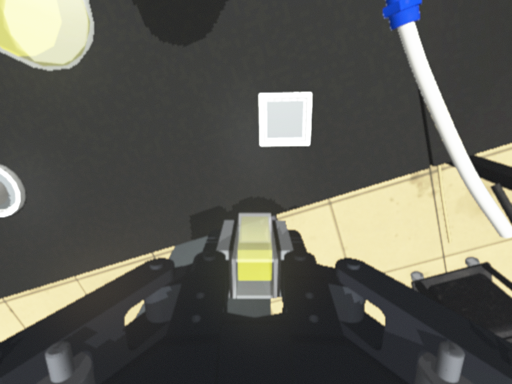

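```bash
python3 -m creep '[[0.012,[0.018,0.01,0],-0.17],[0.012,[0.015,0,0],-0.17],[0.012,[0.015,0,0],-0.17],[0.012,[0,0,0],0]]'>/dev/null; python3 - <<'E'
from h import *
ti();plan(.42,-.2897,.1,-108.3)
E
```

```text
27.32 [ 0.4238 -0.2641  0.1231] toolz [-0.0645  0.0546 -0.9964] q [-0.6472  0.29    1.9669  0.0056  0.9692  0.725 ]
clk 27.32 pos [ 0.4238 -0.2641  0.1231] jawyaw -78.9 tilt 4.85 w 0.0183 F [-0.2  0.4  0.6] j6 0.72 j1 -0.65
  shift now-axes [-0.0075  0.0259  0.0218] turn 0.513 (alt -2.629 ) after-turn axes [0.0062 0.0262 0.0218]
```

```bash
python3 -m creep '[[0.012,[-0.004,0.01,0],0.171],[0.012,[0,0.01,0],0.171],[0.012,[0,0,0],0.171],[0.012,[0,0,0],0]]'>/dev/null; python3 - <<'E'
from h import *
ti();plan(.4225,-.29,.075,-108.3)
E
```

```text
27.82 [ 0.4184 -0.2789  0.1196] toolz [-0.0719  0.06   -0.9956] q [-0.6757  0.3065  1.954   0.0022  0.9749  1.2329]
clk 27.82 pos [ 0.4184 -0.2789  0.1196] jawyaw -109.5 tilt 5.37 w 0.0182 F [ 0.3  0.1 -0.4] j6 1.23 j1 -0.68
  shift now-axes [0.0115 0.0105 0.0435] turn -0.021 (alt 3.12 ) after-turn axes [0.0112 0.0107 0.0435]
```

```bash
python3 -m creep '[[0.012,[0.0112,0.0107,0.043],-0.02],[0.012,[0,0,0],0]]'>/dev/null; python3 - <<'E'
from h import *
c,p,D,W=look('wrist','w12')
ti();plan(.4225,-.29,.039,-108.3)
E
```

```text
28.12 [ 0.4234 -0.2899  0.0769] toolz [-0.069   0.0578 -0.9959] q [-6.8580e-01  3.9170e-01  1.9462e+00  1.3000e-03  8.9380e-01  1.1992e+00]
clk 28.12 pos [ 0.4234 -0.2899  0.0769] jawyaw -108.1 tilt 5.16 w 0.0183 F [0.8 0.1 1. ] j6 1.2 j1 -0.69
  shift now-axes [0.0023 0.0017 0.0378] turn 0.003 (alt -3.139 ) after-turn axes [0.0023 0.0017 0.0378]
```

View pics/w12.png

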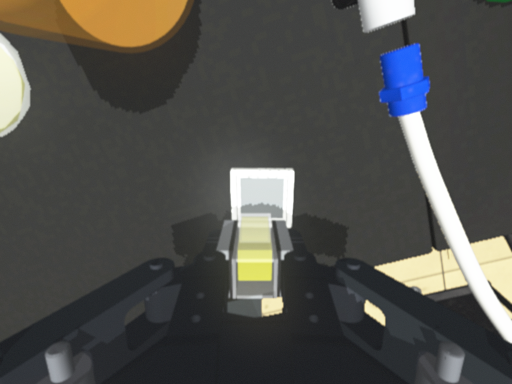

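```bash
python3 -m creep '[[0.012,[0.0015,0.002,0.026],0],[0.012,[0,0,0],0]]'>/dev/null; python3 - <<'E'
from h import *
c,p,D,W=look('wrist','w13')
ti();plan(.4225,-.29,.039,-108.3)
m=(p.min(-1)>150)&(np.hypot(W[...,0]-.42,W[...,1]+.29)<.04)&(W[...,2]<.012)&(W[...,2]>-.004)
P=W[m][:,:2]; print(m.sum(),cv2.minAreaRect((P*1000).astype(np.float32)))
cv2.imwrite('pics/w13.png',cv2.resize(p[130:330,160:360,::-1].astype(np.uint8),None,fx=3,fy=3))
E
```

```text
28.43 [ 0.4257 -0.2925  0.0553] toolz [-0.0621  0.0524 -0.9967] q [-6.8700e-01  4.3020e-01  1.9484e+00  1.5000e-03  8.4440e-01  1.1965e+00]
clk 28.43 pos [ 0.4257 -0.2925  0.0553] jawyaw -108.0 tilt 4.66 w 0.0181 F [0.4 0.  0.2] j6 1.2 j1 -0.69
  shift now-axes [-0.0025 -0.0009  0.0165] turn 0.005 (alt -3.137 ) after-turn axes [-0.0025 -0.0009  0.0165]
2405 ((427.62982177734375, -293.83648681640625), (44.632530212402344, 27.65673828125), 70.84170532226562)
```

View pics/w13.png

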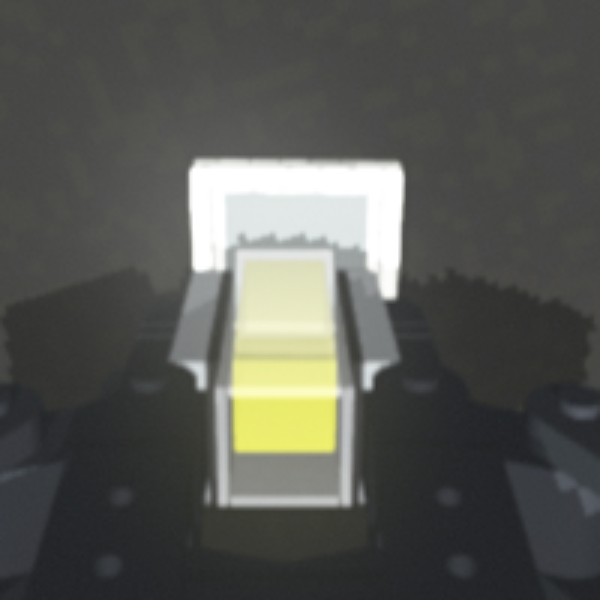

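```bash
python3 -m creep '[[0.012,[-0.0018,-0.0012,0.012],0],[0.012,[0,0,0],0]]'>/dev/null; python3 - <<'E'
from h import *
ti();plan(.4232,-.291,.0395,-108.3)
E
```

```text
28.68 [ 0.4252 -0.2911  0.0459] toolz [-0.0581  0.0491 -0.9971] q [-6.8550e-01  4.4280e-01  1.9557e+00  1.7000e-03  8.1920e-01  1.1973e+00]
clk 28.68 pos [ 0.4252 -0.2911  0.0459] jawyaw -108.0 tilt 4.36 w 0.0184 F [-0.5  0.2 -1. ] j6 1.2 j1 -0.69
  shift now-axes [-0.0015  0.0007  0.0065] turn 0.005 (alt -3.136 ) after-turn axes [-0.0015  0.0008  0.0065]
```

```bash
python3 -m creep '[[0.012,[-0.0015,0.0007,0.005],0],[0.012,[0,0,0.0015],0],[0.012,[0,0,0],0]]'>/dev/null; python3 - <<'E'
from h import *
ti();plan(.4232,-.291,.0395,-108.3)
c,p,D,W=look('wrist','w14')
cv2.imwrite('pics/w14.png',cv2.resize(p[130:330,160:360,::-1].astype(np.uint8),None,fx=3,fy=3))
E
```

```text
29.05 [ 0.4237 -0.2914  0.0401] toolz [-0.0567  0.048  -0.9972] q [-6.878e-01  4.511e-01  1.960e+00  1.600e-03  8.049e-01  1.195e+00]
clk 29.05 pos [ 0.4237 -0.2914  0.0401] jawyaw -108.0 tilt 4.26 w 0.0183 F [-0.8 -0.3 -0.7] j6 1.19 j1 -0.69
  shift now-axes [-0.0006 -0.0002  0.0006] turn 0.005 (alt -3.136 ) after-turn axes [-0.0006 -0.0002  0.0006]
```

View pics/w14.png

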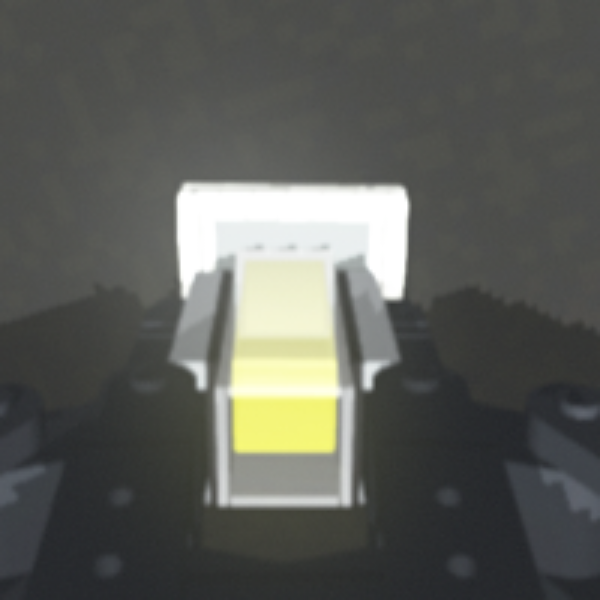

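```bash
python3 -m creep '[[0.012,[0,0.0008,0.001],0],[0.012,[0,0,0],0],[0.024,[0,0,0],0],[0.034,[0,0,0],0],[0.034,[0,0,0],0]]'; python3 - <<'E'
from h import *
ti()
c,p,D,W=look('wrist','w15')
cv2.imwrite('pics/w15.png',cv2.resize(p[130:330,160:360,::-1].astype(np.uint8),None,fx=3,fy=3))
E
```

```text
clock: 29.72
eef_pos: [0.4235, -0.2924, 0.0391]
tool_rot: [-3.064, 0.484, 0.098]
wrist_force: [0.3, -0.0, -0.2]
width: 0.0339
29.73 [ 0.4235 -0.2924  0.0391] toolz [-0.0565  0.0478 -0.9973] q [-6.8940e-01  4.5320e-01  1.9593e+00  1.3000e-03  8.0320e-01  1.1936e+00]
```

View pics/w15.png

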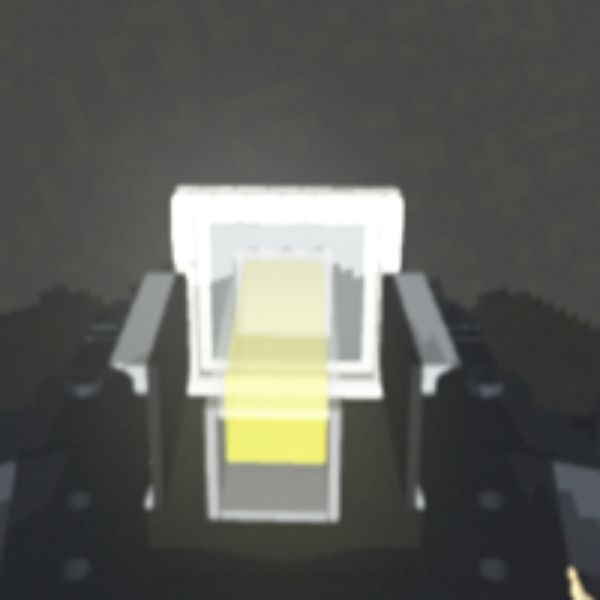

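```bash
python3 -m creep '[[0.034,[0,0,-0.03],0],[0.034,[0,0,-0.06],0],[0.06,[0,0,-0.06],0],[0.085,[0,0,-0.03],0],[0.085,[0,0,0],0]]'; python3 - <<'E'
from h import *
ti()
c,p,D,W=look('wrist','w16')
ct,pt,Dt,Wt=look('top','t16')
for nm,(u,v) in dict(flask=(299,176),red=(281,146),w1=(321,112),w2=(351,87),redtip=(370,101),stop=(342,168)).items():
    print(nm,np.round(Wt[v,u],3))
m=(Wt[...,2]>.1)&(Wt[...,2]<.3)&(np.hypot(Wt[...,0]-.56,Wt[...,1]+.25)<.2)
S=(Wt[...,2]>.145)&(Wt[...,2]<.158)&(np.hypot(Wt[...,0]-.56,Wt[...,1]+.25)<.05)
P=Wt[S][:,:2]; print('stop top',S.sum(),P.mean(0),cv2.minEnclosingCircle((P*1000).astype(np.float32)))
E
```

```text
clock: 30.4
eef_pos: [0.4334, -0.3008, 0.223]
tool_rot: [-3.062, 0.483, 0.102]
wrist_force: [0.2, 0.9, 0.1]
width: 0.0849
30.4 [ 0.4334 -0.3008  0.223 ] toolz [-0.0586  0.0494 -0.9971] q [-6.8970e-01  2.0050e-01  1.8429e+00  9.0000e-04  1.1749e+00  1.1938e+00]
flask [ 0.547 -0.145  0.13 ]
red [ 0.626 -0.094  0.146]
w1 [ 0.706 -0.195  0.206]
w2 [ 0.77  -0.271  0.223]
redtip [ 0.745 -0.328  0.188]
stop [ 0.568 -0.26   0.15 ]
stop top 417 [ 0.56769945 -0.25506273] ((567.7841796875, -255.48324584960938), 31.888412475585938)
```

View pics/w16.png

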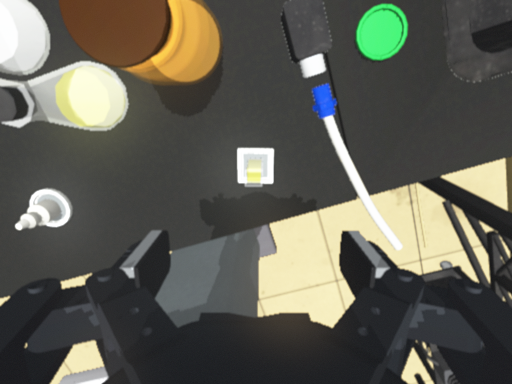

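View pics/t16.png

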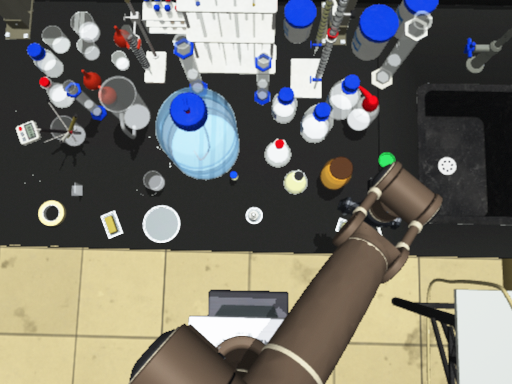

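```bash
python3 -m creep '[[0.0854,[0,0,0],-0.17],[0.0854,[0,0,0],-0.17],[0.0854,[0,0,0],-0.17],[0.0854,[0,0,0],-0.17],[0.0854,[0,0,0],-0.17],[0.0854,[0,0,0],-0.17],[0.0854,[0,0,0],0]]' >/dev/null; python3 - <<'E'
from h import *
ti()
plan(.568,-.2555,.22,0)
E
```

```text
31.38 [ 0.4214 -0.291   0.2007] toolz [-0.0911  0.0762 -0.9929] q [-6.8980e-01  2.2260e-01  1.8685e+00  9.0000e-04  1.1696e+00  1.4200e-01]
clk 31.38 pos [ 0.4214 -0.291   0.2007] jawyaw -47.7 tilt 6.82 w 0.0852 F [-0.5 -0.9  0.1] j6 0.14 j1 -0.69
  shift now-axes [ 0.1319  0.0695 -0.0298] turn -0.833 (alt 2.308 ) after-turn axes [ 0.0372  0.1444 -0.0298]
```

```bash
python3 -m creep '[[0.0854,[0,0,-0.06],0],[0.0854,[0,0,-0.06],0],[0.0854,[0,0,-0.06],0],[0.0854,[0,0,0],0]]' >/dev/null; python3 - <<'E'
from h import *
ti()
E
python3 -m creep '[[0.0854,[0,0,0.05],0],[0.0854,[0,0,0.05],0],[0.0854,[0,0,0.05],0],[0.0854,[0,0,0],0]]' >/dev/null; python3 - <<'E'
from h import *
ti()
plan(.568,-.2555,.22,0)
E
```

```text
31.88 [ 0.4359 -0.3032  0.3758] toolz [-0.1036  0.0867 -0.9908] q [-6.9020e-01  1.1770e-01  1.6277e+00  8.0000e-04  1.5317e+00  1.5490e-01]
32.38 [ 0.4175 -0.2879  0.2181] toolz [-0.1092  0.0913 -0.9898] q [-6.9010e-01  2.0610e-01  1.8515e+00  9.0000e-04  1.2268e+00  1.6490e-01]
clk 32.38 pos [ 0.4175 -0.2879  0.2181] jawyaw -49.1 tilt 8.18 w 0.0853 F [ 0.5 -0.2  0.2] j6 0.16 j1 -0.69
  shift now-axes [ 0.1346  0.0731 -0.0153] turn -0.857 (alt 2.285 ) after-turn axes [ 0.0329  0.1496 -0.0153]
```

```bash
python3 -m creep '[[0.0854,[0,0,0],-0.17],[0.0854,[0,0,0],-0.17],[0.0854,[0,0,0],-0.17],[0.0854,[0,0,0],-0.17],[0.0854,[0,0,0],-0.17],[0.0854,[0,0,0],0]]' >/dev/null; python3 - <<'E'
from h import *
ti()
E
python3 -m creep '[[0.0854,[0,0,-0.06],0],[0.0854,[0,0,-0.06],0],[0.0854,[0,0,-0.06],0],[0.0854,[0,0,0],0]]' >/dev/null; python3 - <<'E'
from h import *
ti()
plan(.5,-.2555,.25,0)
s=sensors.read_state();print(s['tau'])
E
```

```text
33.12 [ 0.4212 -0.291   0.2249] toolz [-0.1034  0.0865 -0.9909] q [-6.9000e-01  2.0300e-01  1.8396e+00  9.0000e-04  1.2342e+00 -7.0230e-01]
33.62 [ 0.4408 -0.3073  0.4114] toolz [-0.1016  0.0851 -0.9912] q [-6.9040e-01  1.1350e-01  1.5632e+00  9.0000e-04  1.5978e+00 -6.8600e-01]
clk 33.62 pos [ 0.4408 -0.3073  0.4114] jawyaw -0.0 tilt 7.62 w 0.0857 F [ 0.3 -0.8 -1.2] j6 -0.69 j1 -0.69
  shift now-axes [0.0385 0.0754 0.1584] turn -0.0 (alt 3.142 ) after-turn axes [0.0385 0.0754 0.1584]
[-9.00968414e-03 -3.50318956e+01 -3.01563156e+01  1.48323026e-03
  6.69999942e-01 -4.56813897e-02]
```

```bash
python3 -m creep '[[0.0854,[0,0,0.06],0],[0.0854,[0,0,0.06],0],[0.0854,[0,0,0.05],0],[0.0854,[0,0,0],0.01],[0.0854,[0,0,0],-0.01],[0.0854,[0,0,0],0.01],[0.0854,[0,0,0],-0.01]]' >/dev/null; python3 - <<'E'
from h import *
ti()
E
python3 -m creep '[[0.0854,[0,0,0],0.01],[0.0854,[0,0,0],-0.01],[0.0854,[0,0,0],0.01],[0.0854,[0,0,0],-0.01],[0.0854,[0,0,0],0.01],[0.0854,[0,0,0],-0.01]]' >/dev/null; python3 - <<'E'
from h import *
ti()
plan(.5,-.2555,.25,0)
E
```

```text
34.5 [ 0.4279 -0.2965  0.2478] toolz [-0.0884  0.0741 -0.9933] q [-6.901e-01  1.832e-01  1.812e+00  1.000e-03  1.262e+00 -6.707e-01]
35.25 [ 0.429  -0.2974  0.25  ] toolz [-0.0852  0.0715 -0.9938] q [-6.9010e-01  1.8110e-01  1.8093e+00  1.0000e-03  1.2626e+00 -6.7030e-01]
clk 35.25 pos [ 0.429  -0.2974  0.25  ] jawyaw -1.0 tilt 6.38 w 0.0859 F [ 0.6  0.  -0.3] j6 -0.67 j1 -0.69
  shift now-axes [ 0.0434  0.07   -0.003 ] turn -0.017 (alt 3.124 ) after-turn axes [ 0.0422  0.0707 -0.003 ]
```

```bash
python3 -m creep '[[0.0854,[0,0,-0.06],0],[0.0854,[0,0,-0.06],0],[0.0854,[0,0,-0.06],0],[0.0854,[0,0,0],0],[0.0854,[0,0,0],0],[0.0854,[0,0,0],0],[0.0854,[0,0,0],0],[0.0854,[0,0,0],0],[0.0854,[0,0,0.06],0],[0.0854,[0,0,0.06],0],[0.0854,[0,0,0.06],0],[0.0854,[0,0,0],0.01],[0.0854,[0,0,0],-0.01],[0.0854,[0,0,0],0.01],[0.0854,[0,0,0],-0.01],[0.0854,[0,0,0],0.01]]' >/dev/null; python3 - <<'E'
from h import *
ti()
E
python3 -m creep '[[0.0854,[0,0,-0.06],0],[0.0854,[0,0,-0.06],0],[0.0854,[0,0,-0.06],0],[0.0854,[0,0,0],0],[0.0854,[0,0,0],0],[0.0854,[0,0,0],0],[0.0854,[0,0,0],0],[0.0854,[0,0,0],0],[0.0854,[0,0,0.06],0],[0.0854,[0,0,0.06],0],[0.0854,[0,0,0.06],0],[0.0854,[0,0,0],0.01],[0.0854,[0,0,0],-0.01],[0.0854,[0,0,0],0.01],[0.0854,[0,0,0],-0.01],[0.0854,[0,0,0],0.01]]' >/dev/null; python3 - <<'E'
from h import *
ti()
plan(.5,-.2555,.25,0)
E
```

```text
37.25 [ 0.43   -0.2982  0.2522] toolz [-0.083   0.0698 -0.9941] q [-6.9010e-01  1.7960e-01  1.8063e+00  1.0000e-03  1.2644e+00 -6.6150e-01]
39.25 [ 0.4334 -0.3011  0.2601] toolz [-0.073   0.0615 -0.9954] q [-6.9020e-01  1.7260e-01  1.7968e+00  1.0000e-03  1.2677e+00 -6.4920e-01]
clk 39.25 pos [ 0.4334 -0.3011  0.2601] jawyaw -2.2 tilt 5.47 w 0.0856 F [-0.3  0.3 -0.9] j6 -0.65 j1 -0.69
  shift now-axes [0.0478 0.0654 0.008 ] turn -0.039 (alt 3.102 ) after-turn axes [0.0452 0.0672 0.008 ]
```

```bash
python3 -m creep '[[0.0854,[0,0,0],-0.182],[0.0854,[0,0,0],-0.182],[0.0854,[0,0,0],-0.182],[0.0854,[0,0,0],-0.182],[0.0854,[0,0,0],-0.182],[0.0854,[0,0,0],0],[0.0854,[0,0,0],0]]' >/dev/null; python3 - <<'E'
from h import *
ti()
plan(.568,-.2555,.22,50)
look('wrist','w17')
E
```

```text
40.12 [ 0.4363 -0.3034  0.2664] toolz [-0.0641  0.0542 -0.9965] q [-6.9020e-01  1.6690e-01  1.7894e+00  1.0000e-03  1.2693e+00 -1.5812e+00]
clk 40.12 pos [ 0.4363 -0.3034  0.2664] jawyaw 51.0 tilt 4.82 w 0.0852 F [-0.7  0.1  0.2] j6 -1.58 j1 -0.69
  shift now-axes [-0.0759  0.12    0.0404] turn 0.018 (alt -3.124 ) after-turn axes [-0.0738  0.1214  0.0404]
```

View pics/w17.png

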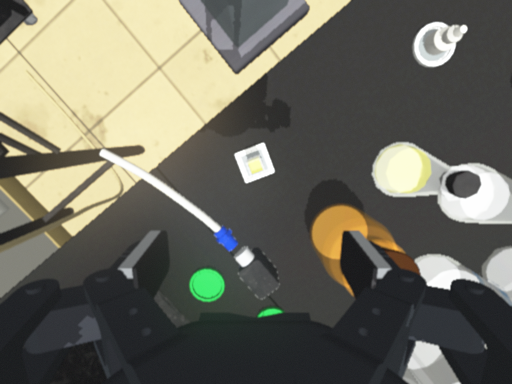

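```bash
python3 -m creep '[[0.0854,[0,0,0],0.1],[0.0854,[0,0,0],-0.1],[0.0854,[0,0,0],0.1],[0.0854,[0,0,0],-0.1],[0.0854,[0,0,0],0.1],[0.0854,[0,0,0],-0.1],[0.0854,[0,0,0],0.1],[0.0854,[0,0,0],-0.1],[0.0854,[0,0,0],0.1],[0.0854,[0,0,0],-0.1],[0.0854,[0,0,0],0.1],[0.0854,[0,0,0],-0.1],[0.0854,[0,0,0],0.1],[0.0854,[0,0,0],-0.1]]' >/dev/null; python3 - <<'E'
from h import *
ti()
plan(.568,-.2555,.22,50)
E
```

```text
41.92 [ 0.4367 -0.3038  0.2675] toolz [-0.063   0.0533 -0.9966] q [-6.9020e-01  1.6610e-01  1.7881e+00  1.0000e-03  1.2701e+00 -1.5551e+00]
clk 41.92 pos [ 0.4367 -0.3038  0.2675] jawyaw 49.5 tilt 4.73 w 0.0851 F [-0.8  0.8 -0.5] j6 -1.56 j1 -0.69
  shift now-axes [-0.0723  0.122   0.0416] turn -0.008 (alt 3.134 ) after-turn axes [-0.0733  0.1214  0.0416]
```

```bash
python3 -m creep '[[0.0854,[-0.024,0.04,0.01],0],[0.0854,[-0.025,0.041,0.01],0],[0.0854,[-0.0243,0.04,0.01],0],[0.0854,[0,0,0],0],[0.0854,[0,0,0],0]]' >/dev/null; python3 - <<'E'
from h import *
c,p,D,W=look('wrist','w18')
ti()
plan(.568,-.2555,.143,50)
S=(W[...,2]>.145)&(W[...,2]<.16)&(np.hypot(W[...,0]-.568,W[...,1]+.2555)<.05)&(D>0)
P=W[S][:,:2]; print(S.sum(),P.mean(0),cv2.minEnclosingCircle((P*1000).astype(np.float32)),np.median(W[S][:,2]))
E
```

```text
42.6 [ 0.5722 -0.2579  0.231 ] toolz [-0.0621  0.0516 -0.9967] q [-0.5     0.3799  1.5926  0.0163  1.2485 -1.3607]
clk 42.6 pos [ 0.5722 -0.2579  0.231 ] jawyaw 49.0 tilt 4.63 w 0.0856 F [0.1 0.8 0.3] j6 -1.36 j1 -0.5
  shift now-axes [-0.0024 -0.0008  0.0881] turn -0.018 (alt 3.124 ) after-turn axes [-0.0024 -0.0009  0.0881]
5627 [ 0.56869292 -0.25808073] ((569.6201171875, -258.8705749511719), 31.77930450439453) 0.15150192536029952
```

View pics/w18.png

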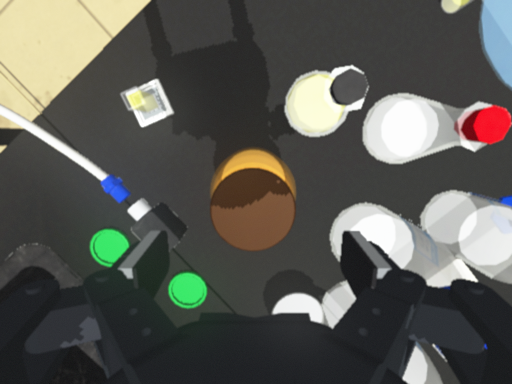

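```bash
python3 -c "
from h import *
plan(.5692,-.2578,.141,50)"; python3 -m creep '[[0.0854,[-0.001,-0.001,0.03],0],[0.0854,[-0.001,0,0.03],0],[0.0854,[0,0,0.01],0],[0.0854,[0,0,0],0]]' >/dev/null; python3 -c "
from h import *
ti()
plan(.5692,-.2578,.141,50)"
```

```text
clk 42.6 pos [ 0.5722 -0.2579  0.231 ] jawyaw 49.0 tilt 4.63 w 0.0856 F [0.1 0.8 0.3] j6 -1.36 j1 -0.5
  shift now-axes [-0.005  -0.0018  0.0899] turn -0.018 (alt 3.124 ) after-turn axes [-0.0049 -0.0018  0.0899]
43.1 [ 0.5668 -0.2596  0.1637] toolz [-0.0578  0.0486 -0.9971] q [-0.5062  0.441   1.6537  0.0161  1.1212 -1.3625]
clk 43.1 pos [ 0.5668 -0.2596  0.1637] jawyaw 48.6 tilt 4.33 w 0.0855 F [-0.1 -0.4  0. ] j6 -1.36 j1 -0.51
  shift now-axes [-0.0023  0.003   0.0226] turn -0.024 (alt 3.118 ) after-turn axes [-0.0024  0.003   0.0226]
```

```bash
python3 -m creep '[[0.0854,[-0.002,0.003,0.01],0],[0.0854,[0,0,0.008],0],[0.0854,[0,0,0.003],0],[0.0854,[0,0,0],0]]' >/dev/null; python3 -c "
from h import *
ti()
plan(.5692,-.2578,.141,50)"
```

```text
43.6 [ 0.5708 -0.2588  0.1444] toolz [-0.0531  0.0461 -0.9975] q [-0.5021  0.467   1.6591  0.0168  1.0843 -1.3586]
clk 43.6 pos [ 0.5708 -0.2588  0.1444] jawyaw 48.6 tilt 4.04 w 0.0852 F [-0.3  0.3  0.4] j6 -1.36 j1 -0.5
  shift now-axes [ 0.0016 -0.0003  0.0036] turn -0.025 (alt 3.117 ) after-turn axes [ 0.0016 -0.0002  0.0036]
```

```bash
python3 -m creep '[[0.0854,[0.001,0,0.003],0],[0.0854,[0,0,0],0],[0.064,[0,0,0],0],[0.05,[0,0,0],0],[0.04,[0,0,0],0],[0.03,[0,0,0],0],[0.03,[0,0,0],0]]' 90; python3 -c "
from h import *
ti()
look('wrist','w19')"
```

```text
clock: 44.48
eef_pos: [0.5715, -0.2589, 0.1435]
tool_rot: [-1.089, -2.881, -0.036]
wrist_force: [-0.0, 0.1, 1.0]
width: 0.0617
44.48 [ 0.5715 -0.2589  0.1435] toolz [-0.0493  0.0437 -0.9978] q [-0.5016  0.4669  1.6613  0.0166  1.0777 -1.3582]
```

View pics/w19.png

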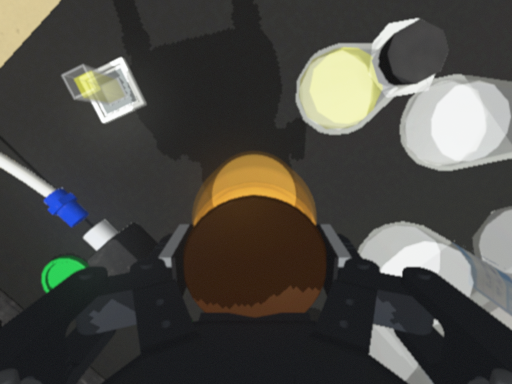

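```bash
python3 -m creep '[[0.03,[0,0,-0.005],0],[0.03,[0,0,-0.008],0],[0.03,[0,0,-0.01],0],[0.03,[0,0,0],0],[0.03,[0,0,0],0]]' 90; python3 -c "
from h import *
ti()
look('wrist','w20'); look('scene','s20')"
```

```text
clock: 45.15
eef_pos: [0.5706, -0.2587, 0.1653]
tool_rot: [-1.086, -2.876, -0.038]
wrist_force: [-0.5, 0.5, -3.8]
width: 0.0616
45.15 [ 0.5706 -0.2587  0.1653] toolz [-0.0543  0.0466 -0.9974] q [-0.5021  0.4423  1.6477  0.0163  1.1217 -1.358 ]
```

View pics/w20.png

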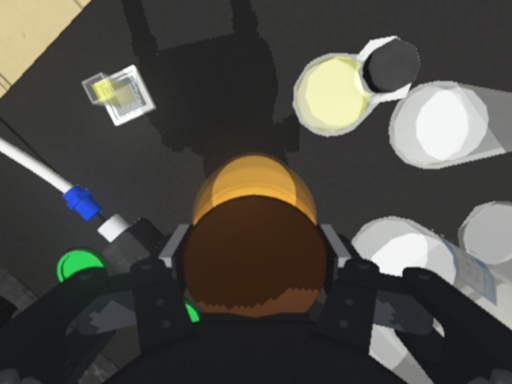

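View pics/s20.png

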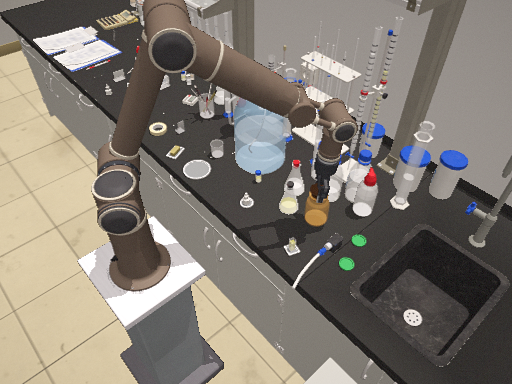

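```bash
python3 -m creep '[[0.03,[0,0,-0.012],0],[0.03,[0,0,-0.02],0],[0.03,[0,0,-0.02],0],[0.03,[0,0,-0.012],0],[0.03,[0,0,0],0],[0.03,[0,0,0],0],[0.03,[0,0,0],0],[0.03,[0.01,-0.009,0.001],0],[0.03,[0.018,-0.016,0.001],0],[0.03,[0.021,-0.018,0.001],0],[0.03,[0.021,-0.018,0.001],0],[0.03,[0.021,-0.018,0.001],0],[0.03,[0.014,-0.012,0.001],0],[0.03,[0.007,-0.006,0],0],[0.03,[0,0,0],0]]' 90; python3 -c "
from h import *
ti()
plan(.4148,.2537,.22,50)"
```

```text
clock: 47.12
eef_pos: [0.4135, -0.2579, 0.2316]
tool_rot: [-1.083, -2.865, -0.039]
wrist_force: [0.7, 0.1, -3.2]
width: 0.0612
47.12 [ 0.4135 -0.2579  0.2316] toolz [-0.0645  0.0515 -0.9966] q [-0.6483  0.1166  1.922   0.0022  1.1856 -1.4973]
clk 47.12 pos [ 0.4135 -0.2579  0.2316] jawyaw 48.6 tilt 4.74 w 0.0612 F [ 0.7  0.1 -3.2] j6 -1.5 j1 -0.65
  shift now-axes [0.3354 0.3847 0.0379] turn -0.024 (alt 3.117 ) after-turn axes [0.3259 0.3927 0.0379]
```

```bash
python3 -m creep '[[0.03,[0.007,0.008,0.001],0],[0.03,[0.014,0.016,0.001],0],[0.03,[0.021,0.024,0.001],0],[0.03,[0.021,0.024,0.001],0],[0.03,[0.021,0.024,0.001],0],[0.03,[0.021,0.024,0.001],0],[0.03,[0.021,0.024,0.001],0],[0.03,[0.021,0.024,0.001],0],[0.03,[0.021,0.024,0.001],0],[0.03,[0.021,0.024,0.001],0],[0.03,[0.021,0.024,0.001],0],[0.03,[0.021,0.024,0.001],0],[0.03,[0.021,0.024,0.001],0],[0.03,[0.014,0.016,0.001],0],[0.03,[0.007,0.008,0],0],[0.03,[0,0,0],0]]' 90; python3 -c "
from h import *
ti()
plan(.4148,.2537,.22,50)
look('scene','s21')"
```

```text
clock: 49.12
eef_pos: [0.4092, 0.1899, 0.2414]
tool_rot: [-1.057, -2.873, -0.05]
wrist_force: [-0.0, 0.2, -2.7]
width: 0.0618
49.12 [0.4092 0.1899 0.2414] toolz [-0.0636  0.0582 -0.9963] q [ 0.2897  0.0045  2.0201  0.0806  1.1627 -0.6097]
clk 49.12 pos [0.4092 0.1899 0.2414] jawyaw 49.6 tilt 4.95 w 0.0618 F [-0.   0.2 -2.7] j6 -0.61 j1 0.29
  shift now-axes [0.0351 0.0521 0.0246] turn -0.007 (alt 3.134 ) after-turn axes [0.0347 0.0524 0.0246]
```

View pics/s21.png

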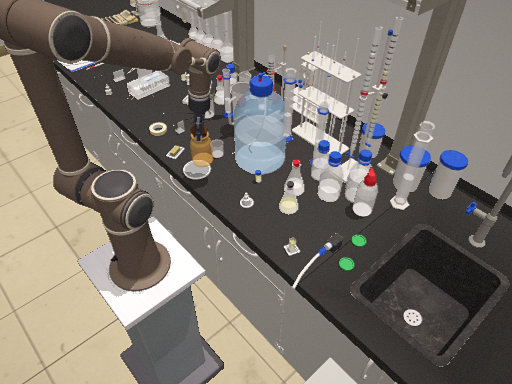

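```bash
python3 -m creep '[[0.03,[0.008,0.012,0.002],0],[0.03,[0.012,0.018,0.008],0],[0.03,[0.01,0.015,0.015],0],[0.03,[0.003,0.005,0.015],0],[0.03,[0,0,0.01],0],[0.03,[0,0,0],0],[0.03,[0,0,0],0]]' 90; python3 - <<'E'
from h import *
ti()
plan(.419,.251,.1475,50)
c,p,D,W=look('wrist','w22')
ct,pt,Dt,Wt=look('top','t22')
cv2.imwrite('pics/t22.png',cv2.resize(pt[160:260,90:230,::-1].astype(np.uint8),None,fx=5,fy=5))
E
```

```text
clock: 50.05
eef_pos: [0.4136, 0.2522, 0.1903]
tool_rot: [-1.064, -2.869, -0.045]
wrist_force: [1.0, 0.1, -2.6]
width: 0.0615
50.05 [0.4136 0.2522 0.1903] toolz [-0.0658  0.056  -0.9963] q [ 0.4105  0.1336  1.9966  0.0895  1.0512 -0.4957]
clk 50.05 pos [0.4136 0.2522 0.1903] jawyaw 49.3 tilt 4.96 w 0.0615 F [ 1.   0.1 -2.6] j6 -0.5 j1 0.41
  shift now-axes [-0.0086  0.0026  0.0423] turn -0.012 (alt 3.129 ) after-turn axes [-0.0086  0.0025  0.0423]
```

View pics/w22.png

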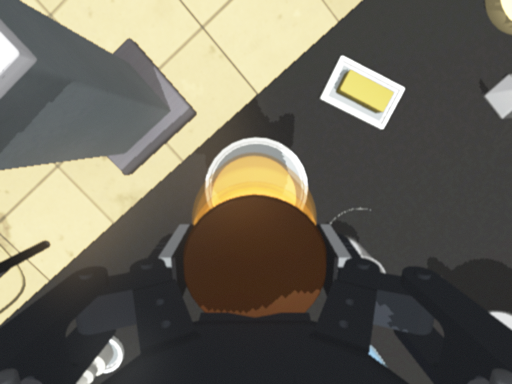

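View pics/t22.png

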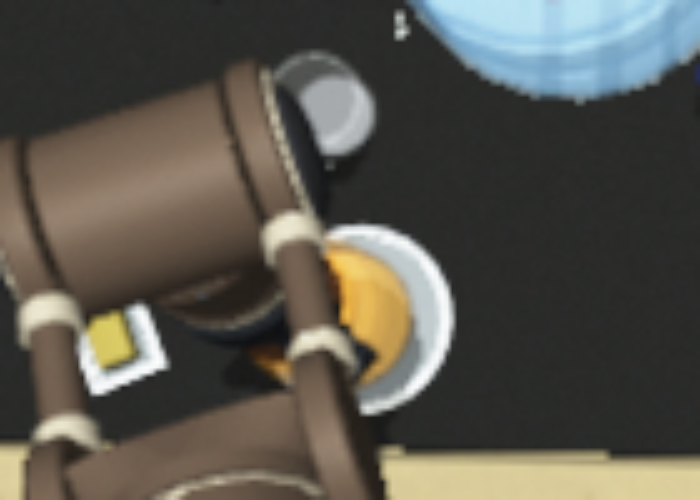

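```bash
python3 -m creep '[[0.03,[-0.004,0.0013,0.01],0],[0.03,[-0.0045,0.0013,0.012],0],[0.03,[0,0,0.008],0],[0.03,[0,0,0],0],[0.03,[0,0,0],0]]' 90; python3 - <<'E'
from h import *
ti()
plan(.419,.251,.1475,50)
c,p,D,W=look('wrist','w23')
ct,pt,Dt,Wt=look('top','t23')
cv2.imwrite('pics/t23.png',cv2.resize(pt[170:250,110:210,::-1].astype(np.uint8),None,fx=7,fy=7))
m=(np.hypot(W[...,0]-.4148,W[...,1]-.2537)<.075)&(W[...,2]<.14)&(D>0)&(p[...,0]-p[...,2]>60)
print(m.sum())
if m.sum()>50:
    for lo in np.arange(0,.13,.02):
        k=m&(W[...,2]>lo)&(W[...,2]<lo+.02); Q=W[k]
        if len(Q)>20:
            A=np.c_[2*Q[:,:2],np.ones(len(Q))]; s=np.linalg.lstsq(A,(Q[:,:2]**2).sum(1),rcond=None)[0]
            print(round(lo,2),len(Q),np.round(s[:2],4),'r',round(float(np.sqrt(s[2]+s[0]**2+s[1]**2)),4))
E
```

```text
clock: 50.78
eef_pos: [0.4209, 0.2498, 0.1583]
tool_rot: [-1.066, -2.869, -0.047]
wrist_force: [0.8, 0.7, -2.8]
width: 0.0617
50.77 [0.4209 0.2498 0.1583] toolz [-0.0644  0.0566 -0.9963] q [ 0.4003  0.1893  2.0076  0.0929  0.984  -0.5117]
clk 50.77 pos [0.4209 0.2498 0.1583] jawyaw 49.2 tilt 4.92 w 0.0617 F [ 0.8  0.7 -2.8] j6 -0.51 j1 0.4
  shift now-axes [ 0.0013 -0.0004  0.0109] turn -0.014 (alt 3.128 ) after-turn axes [ 0.0013 -0.0003  0.0109]
2509
0.06 50 [0.4205 0.2485] r 0.0421
0.08 205 [0.4169 0.2516] r 0.0374
0.1 2248 [0.4181 0.251 ] r 0.0338
```

View pics/w23.png

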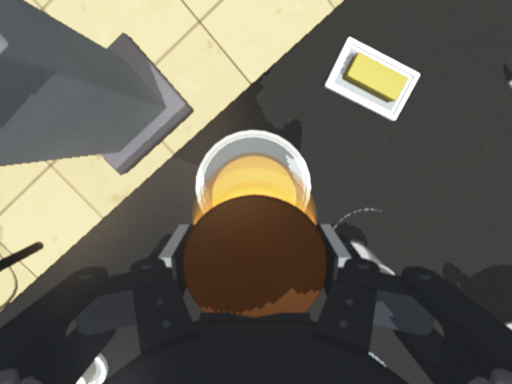

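View pics/t23.png

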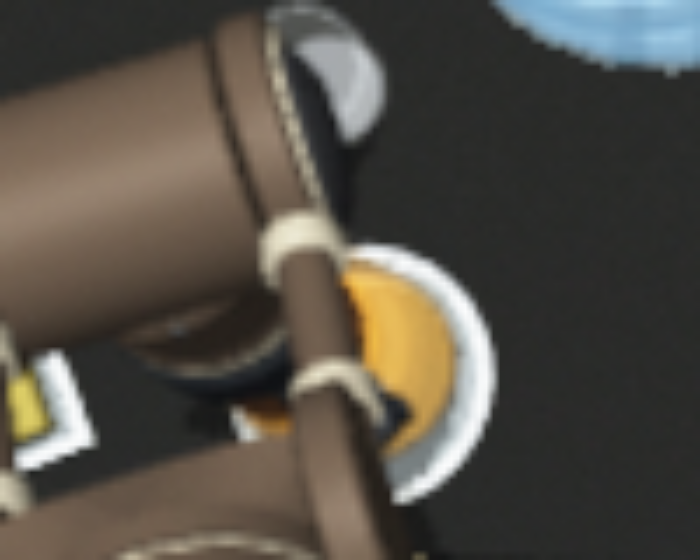

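```bash
python3 - <<'E'
from h import *
from scipy.optimize import least_squares
for n in ['wrist','top']:
    c,p,D,W=look(n,'tmp_'+n)
    m=(p.min(-1)>(150 if n=='wrist' else 170))&(p.max(-1)-p.min(-1)<25)&(W[...,2]<.012)&(W[...,2]>-.004)
    d=np.hypot(W[...,0]-.4148,W[...,1]-.2537); m&=(d>.045)&(d<.065)
    Q=W[m]; f=lambda x:np.hypot(Q[:,0]-x[0],Q[:,1]-x[1])-.054
    s=least_squares(f,[.4148,.2537],loss='soft_l1',f_scale=.002); print(n,m.sum(),np.round(s.x,4),np.std(f(s.x)))
    # amber body surface
    m=(d<.075)&(W[...,2]<.09)&(W[...,2]>.02)&(D>0)&(p[...,0]-p[...,2]>60); Q=W[m]; 
    f=lambda x:np.hypot(Q[:,0]-x[0],Q[:,1]-x[1])-.042
    if m.sum()>10:
        s=least_squares(f,[.4148,.2537],loss='soft_l1',f_scale=.002); print(' body',m.sum(),np.round(s.x,4),np.std(f(s.x)),np.round(np.percentile(Q[:,2],[5,50,95]),3))
    m=(d<.075)&(W[...,2]<.112)&(W[...,2]>.1)&(D>0)&(p[...,0]-p[...,2]>60); Q=W[m]; print('  shoulder n',len(Q), np.round(Q.mean(0),4) if len(Q) else '')
E
```

```text
wrist 1726 [0.4179 0.2498] 0.002962362801469412
 body 94 [0.4203 0.2486] 9.583269958474277e-05 [0.062 0.078 0.089]
  shoulder n 915 [0.3978 0.2708 0.1077]
top 156 [0.414  0.2566] 0.0030065882127178188
 body 83 [0.4185 0.2523] 0.0004206216994003199 [0.032 0.061 0.085]
  shoulder n 49 [0.4291 0.2195 0.1068]
```

```bash
python3 -c "
from h import *
plan(.418,.251,.1475,49.2)"; python3 -m creep '[[0.03,[0.003,0,0.004],0],[0.03,[0,0,0.003],0],[0.03,[0,0,0],0],[0.03,[0,0,0],0]]' 90; python3 -c "
from h import *
ti()
plan(.418,.251,.1475,49.2)"
```

```text
clk 50.98 pos [0.4211 0.25   0.1587] jawyaw 49.2 tilt 4.9 w 0.0614 F [-0.6  0.6 -3.6] j6 -0.51 j1 0.4
  shift now-axes [ 0.002  -0.0012  0.0114] turn 0.001 (alt -3.141 ) after-turn axes [ 0.002  -0.0012  0.0114]
clock: 51.48
eef_pos: [0.4183, 0.2527, 0.152]
tool_rot: [-1.066, -2.871, -0.049]
wrist_force: [0.3, 0.6, -3.5]
width: 0.0616
51.48 [0.4183 0.2527 0.152 ] toolz [-0.0628  0.0573 -0.9964] q [ 0.4077  0.1964  2.0146  0.0942  0.9678 -0.5068]
clk 51.48 pos [0.4183 0.2527 0.152 ] jawyaw 49.2 tilt 4.88 w 0.0616 F [ 0.3  0.6 -3.5] j6 -0.51 j1 0.41
  shift now-axes [-0.0013 -0.0015  0.0044] turn 0.001 (alt -3.141 ) after-turn axes [-0.0013 -0.0015  0.0044]
```

Lower in small steps while watching the force.

```bash
python3 -m creep '[[0.03,[-0.0005,-0.001,0.002],0],[0.03,[0,0,0.0015],0],[0.03,[0,0,0],0]]' 90; python3 -m creep '[[0.03,[0,0,0.001],0],[0.03,[0,0,0],0]]'; python3 -m creep '[[0.03,[0,0,0.001],0],[0.03,[0,0,0],0]]'; python3 -c "
from h import *
ti()"
```

```text
clock: 51.85
eef_pos: [0.4178, 0.2517, 0.1483]
tool_rot: [-1.066, -2.871, -0.049]
wrist_force: [0.5, 0.0, -3.4]
width: 0.0616
clock: 52.1
eef_pos: [0.4178, 0.2518, 0.1472]
tool_rot: [-1.066, -2.871, -0.049]
wrist_force: [0.6, 0.6, -2.8]
width: 0.0615
clock: 52.35
eef_pos: [0.4179, 0.2521, 0.1467]
tool_rot: [-1.067, -2.871, -0.05]
wrist_force: [-0.3, -0.4, -4.0]
width: 0.0614
52.35 [0.4179 0.2521 0.1467] toolz [-0.0625  0.0578 -0.9964] q [ 0.4066  0.2033  2.0193  0.0955  0.9559 -0.5092]
```

```bash
python3 -m creep '[[0.03,[0,0,0.001],0],[0.03,[0,0,0],0]]'; python3 -m creep '[[0.03,[0,0,0.001],0],[0.03,[0,0,0],0]]'; python3 -c "
from h import *
look('scene','s24');c,p,D,W=look('scene','x');cv2.imwrite('pics/s24.png',cv2.resize(p[90:210,130:290,::-1].astype(np.uint8),None,fx=5,fy=5,interpolation=cv2.INTER_CUBIC))
ti()"
```

```text
clock: 52.6
eef_pos: [0.4178, 0.2524, 0.1466]
tool_rot: [-1.066, -2.87, -0.05]
wrist_force: [-0.6, 0.4, -2.6]
width: 0.0615
clock: 52.85
eef_pos: [0.4176, 0.2526, 0.1465]
tool_rot: [-1.066, -2.869, -0.05]
wrist_force: [-0.5, -1.0, -1.1]
width: 0.0615
52.95 [0.4176 0.2527 0.1465] toolz [-0.0638  0.0584 -0.9963] q [ 0.4073  0.2041  2.0188  0.0967  0.9564 -0.5092]
```

View pics/s24.png

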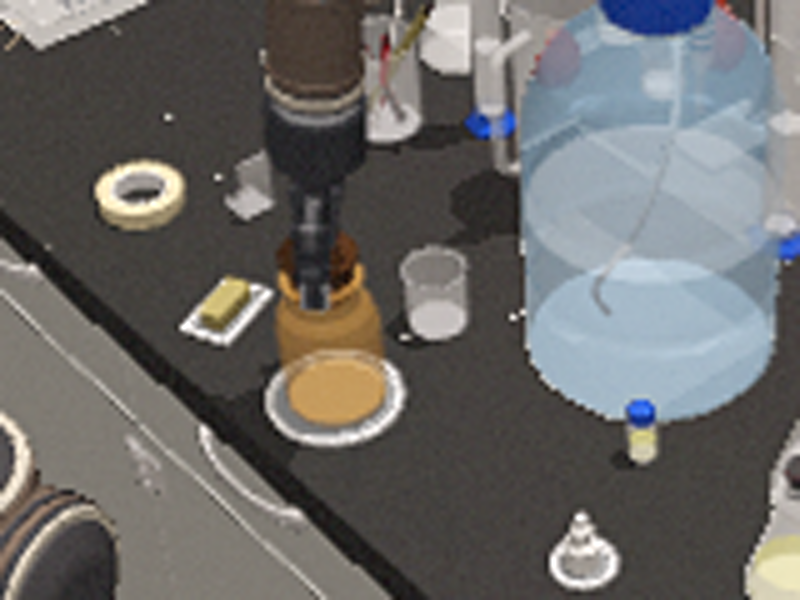

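```bash
python3 -m creep '[[0.03,[0,0,0.001],0],[0.03,[0,0,0],0],[0.064,[0,0,0],0],[0.07,[0,0,0],0],[0.078,[0,0,0],0],[0.0854,[0,0,0],0],[0.0854,[0,0,0],0]]' 60; python3 -c "
from h import *
ti()
look('wrist','w25')"
```

```text
clock: 53.82
eef_pos: [0.4192, 0.2533, 0.1462]
tool_rot: [-1.067, -2.872, -0.054]
wrist_force: [0.1, -0.5, -0.5]
width: 0.0855
53.83 [0.4192 0.2533 0.1462] toolz [-0.0604  0.0599 -0.9964] q [ 0.4072  0.2056  2.0176  0.097   0.9525 -0.5095]
```

View pics/w25.png

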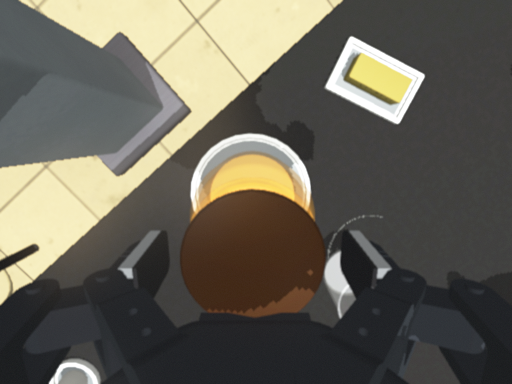

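```bash
python3 -m creep '[[0.0854,[0,0,-0.01],0],[0.0854,[0,0,-0.03],0],[0.0854,[0,0,-0.04],0],[0.0854,[0,0,-0.04],0],[0.0854,[0,0,-0.03],0],[0.0854,[0,0,0],0],[0.0854,[0.02,0.005,0],0],[0.0854,[0.04,0.01,0],0],[0.0854,[0.05,0.015,0],0],[0.0854,[0.05,0.015,0],0],[0.0854,[0.05,0.015,0],0],[0.0854,[0.05,0.015,0],0],[0.0854,[0.05,0.015,0],0],[0.0854,[0.03,0.01,0],0],[0.0854,[0,0,0],0]]'; python3 - <<'E'
from h import *
ti()
c,p,D,W=look('top','t26')
cv2.imwrite('pics/t26.png',cv2.resize(p[160:250,90:360,::-1].astype(np.uint8),None,fx=2.9,fy=2.9,interpolation=cv2.INTER_CUBIC))
u,v=np.meshgrid(np.arange(512),np.arange(384))
def win(x,y,r): return np.hypot(W[...,0]-x,W[...,1]-y)<r
def rep(n,m):
    Q=W[m]; rc=cv2.minAreaRect((Q[:,:2]*1000).astype(np.float32)) if m.sum()>3 else None
    print(n,m.sum(),np.round(Q.mean(0),4),rc)
yel=(p[...,0]-p[...,2]>40)
P=[]
m=win(.4095,.402,.05)&yel; uv=np.c_[u[m],v[m]]
pts=np.array([onplane(c,a,b,.021)[:2] for a,b in uv]); print('eraser',len(pts),pts.mean(0),cv2.minAreaRect((pts*1000).astype(np.float32)))
m=win(.4148,.2537,.06)&(W[...,2]>.148)&(W[...,2]<.165); rep('stopper',m); print(cv2.minEnclosingCircle((W[m][:,:2]*1000).astype(np.float32)))
m=win(.42,-.29,.03)&(W[...,2]>.045)&(W[...,2]<.065); rep('cuv',m)
m=win(.4467,-.022,.03)&(W[...,2]>.025)&(W[...,2]<.065); rep('drop',m)
m=win(.4467,-.022,.03)&(W[...,2]>.045)&(W[...,2]<.065); rep('droptip',m)
E
```

```text
clock: 55.75
eef_pos: [0.2285, 0.5458, 0.3217]
tool_rot: [-1.072, -2.868, -0.034]
wrist_force: [-0.3, -0.1, 0.0]
width: 0.0856
55.75 [0.2285 0.5458 0.3217] toolz [-0.0667  0.0484 -0.9966] q [1.0601 0.1821 1.6579 0.0852 1.2929 0.1815]
eraser 134 [0.40793255 0.40005652] ((408.2744445800781, 400.2725830078125), (50.65151596069336, 23.133024215698242), 23.40884017944336)
stopper 433 [0.414  0.2566 0.1545] ((414.06695556640625, 256.9372253417969), (59.28520202636719, 63.16154479980469), 0.21231237053871155)
((414.081787109375, 256.7420959472656), 31.956388473510742)
cuv 28 [ 0.4198 -0.2873  0.0512] ((419.54388427734375, -287.6331787109375), (18.974382400512695, 17.742753982543945), 72.4687728881836)
drop 58 [ 0.4432 -0.0194  0.037 ] ((443.33453369140625, -19.14832305908203), (24.13629722595215, 23.285015106201172), 75.69855499267578)
droptip 14 [ 0.4443 -0.019   0.05  ] ((444.5489501953125, -18.977415084838867), (9.002609252929688, 8.73153305053711), 1.783614158630371)
```

View pics/t26.png

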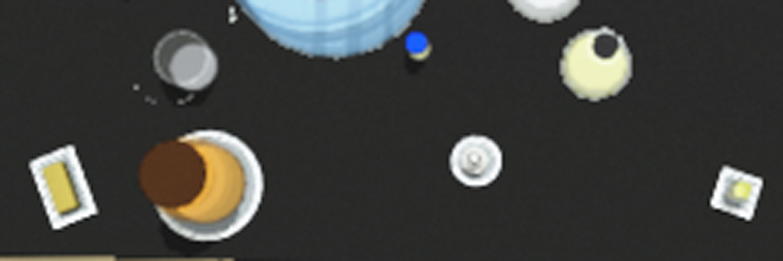

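```bash
python3 - <<'E'
from h import *
a=cv2.imread('pics/top0.png').astype(int); b=vision.snapshot('top')[0][:,:,::-1].astype(int)
d=np.abs(a-b).max(-1)
for n,(x0,x1,y0,y1) in dict(beaker=(138,170,166,196),vial=(226,242,166,186)).items(): print(n,d[y0:y1,x0:x1].max(),d[y0:y1,x0:x1].mean())
p,D=vision.snapshot('scene'); c=vision.camera_params('scene')
A=cv2.resize(p[195:265,230:310,::-1],None,fx=5,fy=5,interpolation=cv2.INTER_CUBIC); B=cv2.resize(p[110:190,150:230,::-1],None,fx=5,fy=4.375,interpolation=cv2.INTER_CUBIC)
cv2.imwrite('pics/s27.png',np.hstack([A,B[:350]]))
W=cloud(c,D)
for n,(x,y) in dict(cuv=(.42,-.289),drop=(.445,-.02),reag=(.414,.256),er=(.409,.401)).items():
    m=(np.hypot(W[...,0]-x,W[...,1]-y)<.03)&(D>0); print(n,'zmax',np.round(np.percentile(W[m][:,2],[97,99.5]),4))
print(sensors.read_state()['clock'])
E
```

```text
beaker 6 2.00625
vial 46 3.759375
cuv zmax [0.0543 0.0605]
drop zmax [0.0482 0.0548]
reag zmax [0.1562 0.1593]
er zmax [0.0221 0.0256]
55.9
```

View pics/s27.png

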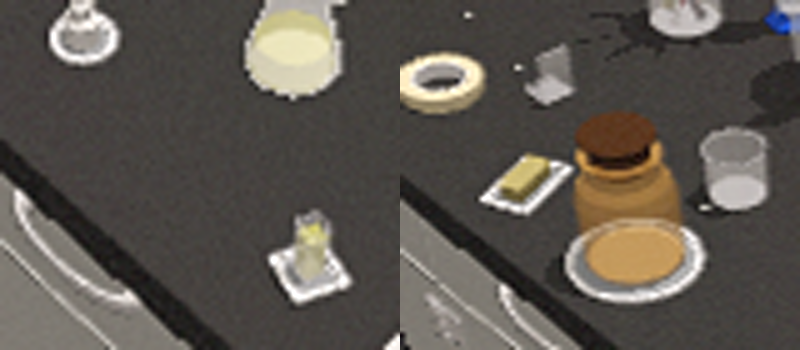

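```bash
python3 -c "
from plant import sign_off
print(sign_off())"
```

```text
the job is handed in; nothing more can be done
None
```

I put the dropper, eraser, cuvette and amber bottle in their own dishes, and handed the job in at about 56 s.

**Placing:** In the last top and scene pictures all four stand upright, with the fingers clear. From the top camera, centre offsets from the dishes are roughly 3 mm (bottle), 4–5 mm (dropper), 2–3 mm (cuvette) and 3 mm (eraser), against the 12 mm limit. The eraser is within about 1° of its dish's sides. The cuvette agrees to about 1° as well. Measured top heights agree to a few mm with each thing resting on its dish floor.

**Bystanders:** The beaker is unchanged between the first and last top pictures. Around the vial a few pixels differ, but it stands in the same spot.

**What disagreed:**
- The tool slowly leaned during the moves, reaching about 8° at worst and about 5° while the bottle was carried and set down. I could only partly undo this. The bottle still stood upright once released.
- The wrist and top cameras differ by 3–4 mm on where things are, so the offsets above are only good to that.

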